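Hang the washed bottle and measuring cylinder neck down on the drying rack

ROBOT

A 7-joint arm with a two-finger parallel gripper is mounted at the origin on a cart in front of the work surface, level with it; the furniture and walls round the work are solid. World frame = base frame: x ahead of the robot, y to its left, z up, the work surface at z = 0. Lengths are in mm, angles in degrees, forces in N, time in s.
With the tool pointing down it reaches from about 425 to 875 mm from the base axis. Payload 4.7 kg.
Tool frame: the origin (TCP) lies on the centre line of the jaws, within the pads' length; the fingertips stand 17 mm ahead of it and the grasp point (between the pads) lies 2 mm behind it; z points along the fingers, y is the line along which they close (so a half turn about z gives the same grasp; the last joint's range is limited). The gripper opens to 87 mm and grips with 3 to 60 N. Pads are 19 mm wide; open, the fingers measure 117 mm over their backs; the gripper's body (75 mm by 190 mm) begins 51 mm behind the grasp point.
Start: joints at [67.844, 18.392, -4.016, 83.108, 1.295, 78.541, -3.26], TCP at [253.583, -598.514, 239.587] pointing down, gripper open.
Joint ranges: [-163.93, 163.93], [-17.29, 119.83], [-79.2, 71.16], [3.27, 140.29], [-89.18, 269.18], [5.43, 117.66], [-154.24, 154.24]. Speed limits (degrees/s): [147.25, 147.25, 180, 180, 180, 180, 180].

INTERFACE

Orientations are given as [roll, pitch, yaw] about the fixed x, y, z axes, in that order (R = Rz(yaw) Ry(pitch) Rx(roll)).
In Python, from rig import monitor, get_image, get_calibration, job gives the robot as it stands.
- The arm moves only by the shell command python3 -m crank 'ROWS' [FORCE]. ROWS is JSON, a list of rows, each a list of 7 numbers: the closure, from -1 (fully open) to 1 (shut), so that 0 is half open, then the shift along the tool's x, y, z in mm, then the turn, a rotation vector about the tool's x, y, z in degrees. A call has 1 to 10 rows; each row shifts and turns the commanded pose from where the row before left it, along the tool's axes as they then stand; what a row does not reach is not made up. A row lasts 1/12 s, in which the tool goes at most 41.7 mm and 7.16 degrees, less where a joint would pass 70% of its speed; a pose out of reach is approached as far as the arm can. A call with a gripper value outside its range is refused whole. The fingers move at their own pace and stop on an object; FORCE is the grip in N (left out, the last holds). Time passes only in rows, so rows that do not move let the fingers close. It gives the time, the measured TCP pose, the force, the opening and the grip force at its end, in the units of the state.
- monitor.get_obs(): the state, without advancing time (a new reading comes with each control period).
- get_image(name): name is "side" or "top" or "wrist"; returns the picture (400x640x3 uint8, red, green, blue); there is no depth.
- get_calibration(name): a dict with "fx", "fy", "cx", "cy" (pixels), "camera_from_world" (4x4, takes a point from world to camera coordinates). Camera axes: x right, y down, z forward; pixel columns grow to the right and rows downward; lengths in mm; the calibration is good to about 2 mm. A picture is of the moment at which its call begins: read the wrist's pose just before it. get_calibration takes no time and is no camera call; for the wrist camera it gives the pose at the moment of the call.
- job.close_job(): hands the job in; it is judged then, once.
The state is a dict: "time_s": time; "qpos": joint angles; "joint_velocities": joint speeds; "joint_efforts": joint torques, N m; "ee_pos": TCP position; "tool_rot": TCP orientation; "ft_force": force on the tool from outside, world axes, zero at the start; "ft_torque": the same for the moment, N m; "width": finger opening in mm; "finger_force": force on a finger pad.
Only numpy, scipy, OpenCV 4.12 (cv2) and the standard library are available. Lean on these libraries where they do the work, as an engineer would, in place of code of your own. Each camera call takes 0.05 s, during which the arm holds its last target. There are 200 camera calls.

TASK

The square bottle and the measuring cylinder lying on the bench have just been washed: hang both upside down on the drying rack to drain, the bottle on the free thick peg and the cylinder on the free thin peg, each slid fully down until its mouth rests on the peg's collar. Leave the bottle that is already drying on the other thick peg, and do not shift the dishes, the marker, the screwdriver or the forceps.

Things in the scene. Friction and masses are not known exactly. Their poses are not given: they have to be found in the camera images.
- wet_bottle: The washed square white plastic bottle lying on its side, 130 mm long, 60 to 130 g. Origin half way along its axis, +z toward the mouth. Square body 54 x 54 mm from z = -65 to +27 mm, lying on a flat side (axis 27 mm above the bench), then a round neck 32 mm across to the mouth at z = +65 mm. Open, hollow (wall 3 mm), bore of the neck 24 mm.
- wet_bottle_mouth (a point): Centre of the mouth of the bottle that is to be hung. At the start both vessels lie with the mouth away from the robot (+x, turned 0.1 to 0.95 rad to the left); one lies before the rack, the other to the left of it, and which is which changes.
- wet_cylinder: The washed white plastic measuring cylinder lying on the bench, 170 mm long, 50 to 100 g. Origin half way along its axis, +z toward the mouth. Hexagonal foot 50 mm across flats, from z = -85 to -77 mm; tube 24 mm across, bore 18 mm. It lies on a flat of its foot and on its rim, so its axis dips 0.07 rad toward the mouth and is 20 mm above the bench half way.
- wet_cylinder_mouth (a point): Centre of the open mouth of the cylinder that is to be hung, at z = +85 mm of its frame, in a rim 28 mm across and 5 mm deep.
- thick_peg: The free thick peg of the drying rack: grey plastic, 20 mm across, 80 mm long, with a round tip, on a collar 42 mm across and 8 mm thick. Fixed. Origin: middle of the collar's upper face; +z along the peg to its tip: up and toward the rack's front, 43 degrees from vertical.
- thin_peg: The free thin peg of the drying rack: grey plastic, 12 mm across, 105 mm long, with a round tip, on a collar 42 mm across and 8 mm thick. Fixed. Origin: middle of the collar's upper face; +z along the peg to its tip: up and toward the rack's front, 43 degrees from vertical.
- drying_rack: The fixed stainless rack: drip tray 110 x 320 mm, rim 17 mm high (x = -60 to 50 mm), above it a sloping plate with three pegs in a row along the rack's y, collar faces centred at x = 0, y = -95, 0, 95 mm, 88 mm above the bench. Origin on the bench under the middle of the row; its front (-x) faces the robot. Which peg is in which place changes.
- thick_peg_used: The thick peg on which a bottle is already drying. Origin: middle of the collar's upper face; +z along the peg to its tip: up and toward the rack's front, 43 degrees from vertical.
- dry_bottle: A bottle like the washed one, already hanging neck down on its peg. Same frame. Leave it.
- dry_bottle_mouth (a point): Centre of that bottle's mouth.
- dish: Loose clear culture dish, 58 mm across, 14 mm high, on the bench right of the rack, beside the microscope, which never moves and keeps to x above 0.48 m and y below 0.06 m, but for its black focus knobs that reach out to y = 0.10 m up to 0.13 m above the bench. Leave it.
- dish_low: Another such loose dish, to the right in front of the microscope. Leave it.
- marker: Loose marker pen, 135 mm long, 16 mm thick, on the bench to the left of the vessels. Leave it.
- driver: Loose hex screwdriver, 147 mm long, handle 20 mm thick, on the bench to the left of the rack. Leave it.
- tweezers: Loose steel forceps, 122 mm long, 12 mm wide, 8 mm high, near the front edge of the bench. Leave them.

How it is judged:
By the outcome, as a careful person would: the job done as asked, in the order asked, and still so for the second after the job is handed in, with the robot touching nothing.
It also fails if it takes over 66 s, if anything falls off the work surface, if the arm or the gripper's body presses on something with over 40 N, if the wrist force passes 120 N, or if a joint passes its speed limit or range.

## Working session

There is one attempt and no reset: what is moved stays moved. The work goes in short steps, Python scripts to look and compute and a shell command to move; the robot and the scene stay as the last step left them, time stands still between calls to the robot, and variables do not carry over. Pictures are saved under pics/ and viewed, at most 10 in all, crops included, and the job is handed in when it is done.

```bash
ls; mkdir -p pics
python3 - <<'E'
from rig import monitor,get_image,get_calibration
import cv2,numpy as np
print(monitor.get_obs())
for n in("top","side"):
    c=get_calibration(n);print(n,c["fx"],c["cx"],c["cy"],np.round(np.linalg.inv(c["camera_from_world"]),3).tolist())
    cv2.imwrite(f"pics/{n}0.png",get_image(n)[...,::-1])
E
```

```text
pics
{'time_s': 0.0, 'qpos': array([67.84380177, 18.4375104 , -4.01520406, 83.17531961,  1.29403148,
       78.53986036, -3.25813107]), 'joint_velocities': array([-0.01880279, -0.10912139, -0.03697782,  0.03019898,  0.02035936,
        0.06324795, -0.01091127]), 'joint_efforts': array([-1.34168960e-03, -4.91291285e+01, -4.04707426e-01, -3.12528706e+01,
       -6.38995506e-02,  4.36739030e-02,  1.82643525e-04]), 'ee_pos': array([ 253.35397522, -598.02711885,  238.47532537]), 'tool_rot': array([-1.79892497e+02,  4.90705680e-03,  2.29673265e+01]), 'ft_force': array([-0.121881  , -0.50129163, -0.14455599]), 'ft_torque': array([-0.09598517, -0.03060541, -0.0709018 ]), 'finger_force': 0.0, 'width': 86.99195275818914}
top 379.4038774297022 319.15569805093253 190.95298178208046 [[0.023, -0.999, 0.033, 531.476], [-1.0, -0.023, -0.01, 220.223], [0.011, -0.033, -0.999, 1100.887], [0.0, 0.0, 0.0, 1.0]]
side 467.4627433270561 312.0373886171813 192.7378935239603 [[-0.986, -0.074, 0.15, 398.056], [-0.166, 0.519, -0.839, 1203.694], [-0.015, -0.852, -0.524, 754.9], [0.0, 0.0, 0.0, 1.0]]
```

View pics/top0.png

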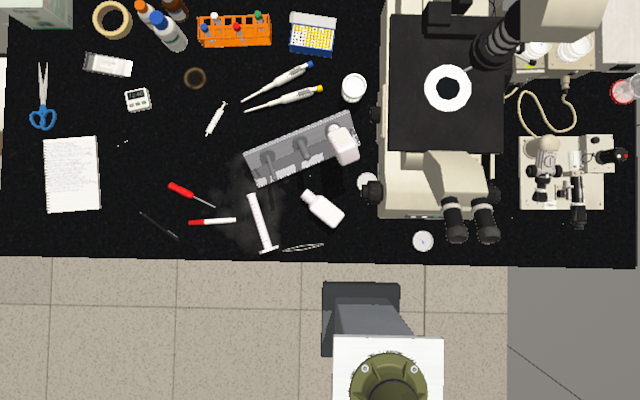

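View pics/side0.png

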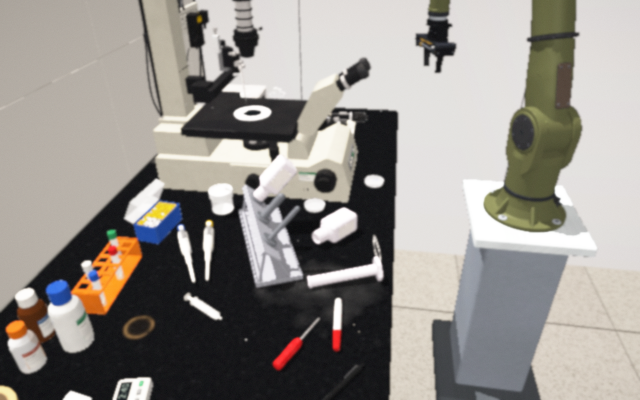

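Run:
```python
import cv2
a=cv2.imread("pics/top0.png")[105:255,235:375];cv2.imwrite("pics/c1.png",cv2.resize(a,None,fx=4,fy=4,interpolation=cv2.INTER_CUBIC))
a=cv2.imread("pics/side0.png")[150:295,225:395];cv2.imwrite("pics/c2.png",cv2.resize(a,None,fx=4,fy=4,interpolation=cv2.INTER_CUBIC))
```

```text
(no output)
```

View pics/c1.png

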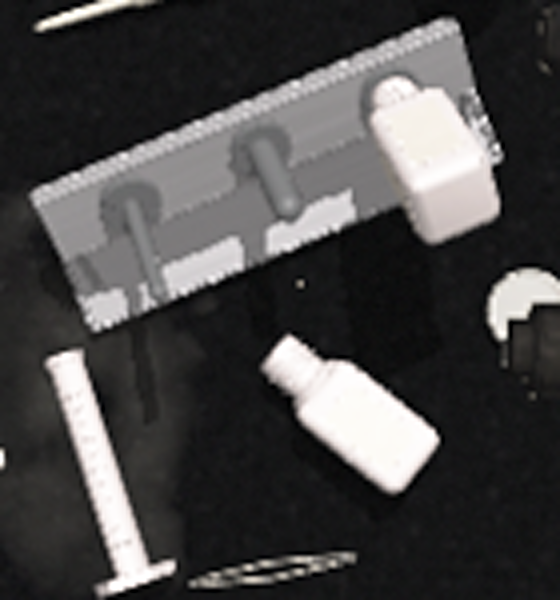

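View pics/c2.png

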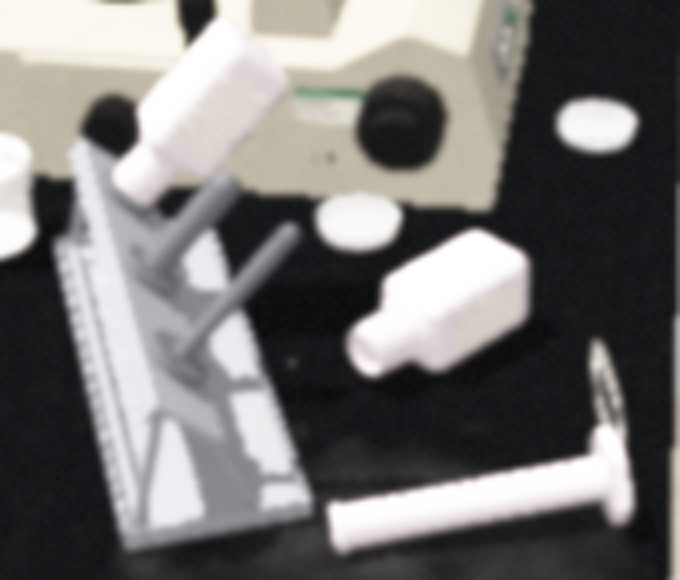

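```bash
cat > h.py <<'E'
import numpy as np,cv2,json
from scipy.spatial.transform import Rotation as R
from rig import monitor,get_image,get_calibration
def proj(n,P,c=None):
    c=c or get_calibration(n);P=np.atleast_2d(P);T=np.array(c["camera_from_world"])
    q=P@T[:3,:3].T+T[:3,3];return np.c_[c["fx"]*q[:,0]/q[:,2]+c["cx"],c["fy"]*q[:,1]/q[:,2]+c["cy"]]
def ring(r,z,n=24,a0=0): a=a0+np.arange(n)*2*np.pi/n;return np.c_[r*np.cos(a),r*np.sin(a),0*a+z]
s=27;box=lambda z:np.array([[x,y,z] for x in(-s,s) for y in(-s,s)],float)
BOT=[np.r_[box(-65),box(27)],np.r_[ring(16,27),ring(16,65)]]
CYL=[np.r_[ring(25/np.cos(np.pi/6),-85,6,np.pi/6),ring(25/np.cos(np.pi/6),-77,6,np.pi/6)],np.r_[ring(12,-77),ring(12,85)],np.r_[ring(14,80),ring(14,85)]]
def pose(x,y,yaw,h,dip):  # local z = axis
    return R.from_euler('zy',[yaw,np.pi/2+dip]).as_matrix(),np.array([x,y,h])
E
cat > fit.py <<'E'
from h import *
from scipy.optimize import minimize,least_squares
im={n:cv2.imread(f"pics/{n}0.png") for n in("top","side")}; cal={n:get_calibration(n) for n in im}
U=4
def sil(n,parts,Rm,t,sh):
    m=np.zeros(sh,np.uint8)
    for p in parts:
        q=proj(n,p@Rm.T+t,cal[n]);cv2.fillConvexPoly(m,cv2.convexHull(np.round((q+.5)*U*16-8).astype(np.int32)),255,shift=4)
    return m
def white(n,box):
    x0,y0,x1,y1=box;g=im[n].min(2);g=cv2.resize(g,None,fx=U,fy=U,interpolation=cv2.INTER_LINEAR)
    m=np.zeros_like(g);m[y0*U:y1*U,x0*U:x1*U]=(g[y0*U:y1*U,x0*U:x1*U]>110)*255;return m
def run(parts,h,dip,boxes,x0):
    W={n:white(n,b) for n,b in boxes.items()}
    def cost(p,ns=W):
        Rm,t=pose(p[0],p[1],p[2]/100,h,dip);return sum(np.count_nonzero(cv2.bitwise_xor(sil(n,parts,Rm,t,W[n].shape),W[n]))/np.count_nonzero(W[n]) for n in ns)
    for ns in (["top"],["side"],["top","side"]):
        r=minimize(cost,x0,args=(ns,),method="Nelder-Mead",options=dict(initial_simplex=[x0]+[[x0[i]+(8 if i==j else 0) for i in range(3)] for j in range(3)]))
        print(ns,r.x.round(1),round(r.fun,3))
    return r.x
def uv(n,p): o,k=((235,105),4) if n=="top" else ((225,150),4);return np.array(p)/k+o
print("bottle");b=run(BOT,27,0,{"top":(299,185,346,232),"side":(308,203,360,246)},[490,213,70])
print("cyl");c=run(CYL,20,.07,{"top":(245,190,281,256),"side":(305,255,386,290)},[455,380,25])
d=np.array([-np.sin(np.radians(43)),0,np.cos(np.radians(43))])
th=np.array([0,0,88.]);tn=np.array([0,95,88.])
K=[("top",[-60,160,17],(95,330)),("top",[50,160,17],(32,190)),("top",[50,-160,17],(458,18)),
("top",tn+d*102,(157,297)),("top",th+d*75,(287,208)),("top",tn,(130,203)),("top",th,(262,148)),
("side",tn+d*102,(291,232)),("side",th+d*75,(227,189)),("side",tn,(183,362)),("side",[-60,160,17],(312,500))]
def res(p):
    Rm=R.from_euler('z',p[2]/100).as_matrix()
    return np.concatenate([proj(n,Rm@np.array(P)+[p[0],p[1],0],cal[n])[0]-uv(n,q) for n,P,q in K])
r=least_squares(res,[650,240,35],loss="soft_l1");print("rack",r.x.round(1));print(res(r.x).reshape(-1,2).round(1).tolist())
E
python3 fit.py
```

```text
bottle
['top'] [532.2 194.   73.1] 0.795
['side'] [527.5 194.   -5. ] 0.525
['top', 'side'] [529.3 191.9  21.8] 1.354
cyl
['top'] [477.3 372.9  28.4] 1.126
['side'] [471.7 373.4  30.3] 0.684
['top', 'side'] [473.9 374.3  35.5] 1.829
rack [692.7 264.3  42.3]
[[-1.2, 0.4], [-0.2, 0.1], [-3.9, 0.1], [0.2, -0.4], [0.4, 1.1], [-0.1, 1.0], [-0.4, 1.1], [-0.4, -0.9], [-0.0, -2.6], [-1.1, -2.5], [-1.3, -0.9]]
```

```bash
sed -i "s/'zy'/'ZY'/" h.py; sed -i 's/("top",\[50,-160,17\],(458,18)),//' fit.py
cat >> fit.py <<'E'
# overlay
Rr=R.from_euler('z',r.x[2]/100).as_matrix();tr=np.array([r.x[0],r.x[1],0])
dr=lambda y,L:None
for n,(x0,y0,w,hh) in {"top":(235,105,140,150),"side":(225,150,170,145)}.items():
    a=cv2.resize(im[n],None,fx=U,fy=U,interpolation=cv2.INTER_CUBIC)
    for parts,h_,dip,p in((BOT,27,0,b),(CYL,20,.07,c)):
        Rm,t=pose(p[0],p[1],p[2]/100,h_,dip);m=sil(n,parts,Rm,t,a.shape[:2])
        cv2.drawContours(a,cv2.findContours(m,0,1)[0],-1,(0,0,255),1)
    Rp=np.c_[np.cross([0,1,0],d),[0,1,0],d]
    for o,rad,L in((th,10,80),(tn,6,105)):
        P=np.r_[ring(rad,0),ring(rad,L-rad),[[0,0,L]]]@Rp.T+o
        for S in (P,ring(21,0)@Rp.T+o):
            q=cv2.convexHull(((proj(n,S@Rr.T+tr,cal[n])+.5)*U).astype(np.int32));cv2.polylines(a,[q],True,(0,255,0),1)
    P=np.array([[-60,160,17],[50,160,17],[50,-160,17],[-60,-160,17]])
    cv2.polylines(a,[((proj(n,P@Rr.T+tr,cal[n])+.5)*U).astype(np.int32)],True,(255,255,0),1)
    im[n+"c"]=a[y0*U:(y0+hh)*U,x0*U:(x0+w)*U]
A,B=im["topc"],im["sidec"];A=cv2.resize(A,None,fx=.58,fy=.58*1,interpolation=cv2.INTER_AREA) if 0 else A
cv2.imwrite("pics/ov1.png",A);cv2.imwrite("pics/ov2.png",B)
E
python3 fit.py
```

```text
bottle
['top'] [523.5 203.5  91.3] 0.034
['side'] [522.2 203.4  96. ] 0.188
['top', 'side'] [523.4 203.4  91.7] 0.236
cyl
['top'] [476.  376.6  35.4] 0.031
['side'] [473.2 376.2  37. ] 0.129
['top', 'side'] [475.5 376.4  35.2] 0.176
rack [693.2 265.3  43.2]
[[-1.1, 0.7], [-0.5, 0.4], [0.2, -0.4], [0.2, 0.8], [-0.3, 1.1], [-0.7, 0.9], [-0.4, -0.9], [-0.3, -2.5], [-1.0, -2.4], [-1.1, -0.9]]
```

View pics/ov1.png

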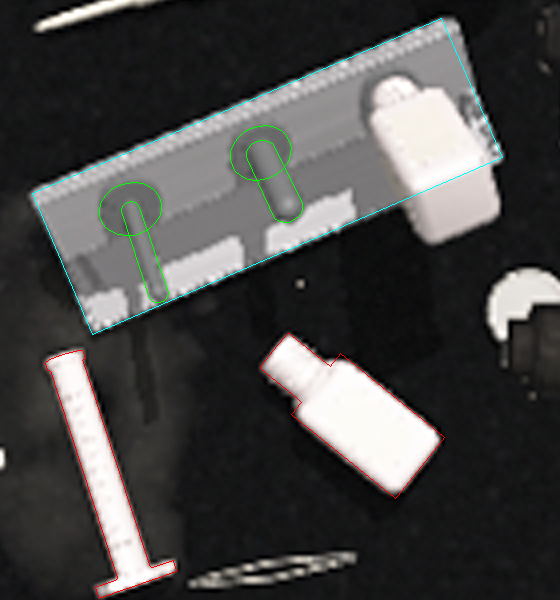

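View pics/ov2.png

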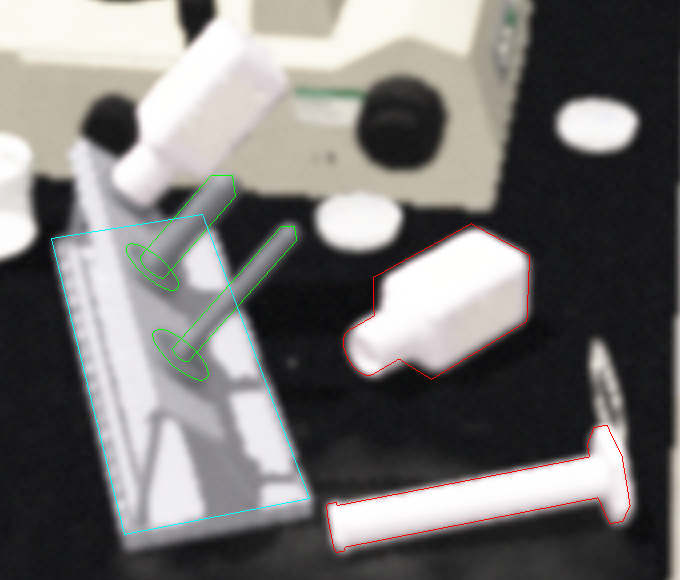

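The top view shows the bottle at (322,208), the cylinder at (260,222), the free thick peg in the middle and the free thin peg on the left. The fitted outlines match the vessels well. Next is a helper that works out how far to go.

```bash
cat >> h.py <<'E'
BP=(523.4,203.4,.915,27,0.); CP=(475.6,376.4,.353,20,.07)   # vessel poses x,y,yaw,h,dip
RK=[693.2,265.3,.432]
def tool(h,th):  # heading, forward tilt (deg)
    h,th=np.radians([h,th]);z=np.array([np.sin(th)*np.cos(h),np.sin(th)*np.sin(h),-np.cos(th)]);y=np.array([np.sin(h),-np.cos(h),0])
    return np.c_[np.cross(y,z),y,z]
def now():
    o=monitor.get_obs();return np.array(o["ee_pos"]),R.from_euler('xyz',o["tool_rot"],degrees=True),o
def plan(*wps,g=-1,vmax=40,wmax=7):
    """wps: (pos,(heading,tilt)[,vmax]); prints rows"""
    p,r,o=now();print("t",round(o["time_s"],2),"at",p.round(1),"q",o["qpos"].round(0),"w",round(o["width"],1),"F",o["ft_force"].round(1))
    for w in wps:
        P=np.array(w[0],float);T=R.from_matrix(tool(*w[1])) if len(w[1])==2 else R.from_matrix(w[1]);v=w[2] if len(w)>2 else vmax
        rv=(r.inv()*T).as_rotvec(degrees=True);n=max(1,int(np.ceil(max(np.linalg.norm(P-p)/v,np.linalg.norm(rv)/wmax))))
        rows=[]
        for i in range(n):
            d=r.inv().apply((P-p)/(n-i));dr=(r.inv()*T).as_rotvec(degrees=True)/(n-i)
            d=d.round(1);dr=dr.round(1);p=p+r.apply(d);r=r*R.from_rotvec(dr,degrees=True);rows.append([g]+[float(k)+0. for k in np.r_[d,dr]])
        print(n,"rows ->",P.round(0));print(json.dumps(rows).replace(".0,",",").replace(".0]","]").replace(" ","").replace("-0,","0,").replace("-0]","0]"))
def grasp(vp,zv,up,th):
    Rm,c=pose(*vp);hd=np.degrees(vp[2]);t=tool(hd,th);return c+Rm[:,2]*zv+[0,0,up]+2*t[:,2],(hd,th),t
E
python3 - <<'E'
from h import *
G,o,t=grasp(BP,17,6,15);print(G,o)
plan(([390,-250,245],(18,0)),([412,-30,245],(10,0)),([430,120,220],(35,8)),(G-85*t[:,2],o))
E
```

```text
[534.08209061 217.28382456  31.06814835] (np.float64(52.42563825447033), 15)
t 0.1 at [ 253.4 -598.1  238.5] q [68. 18. -4. 83.  1. 79. -3.] w 87.1 F [-0.6  0.4  0.7]
10 rows -> [ 390. -250.  245.]
[[-1,26.2,-26.7,-0.6,0,0,0.5],[-1,25.9,-26.9,-0.6,0,0,0.5],[-1,25.7,-27.2,-0.6,0,0,0.5],[-1,25.5,-27.4,-0.6,0,0,0.5],[-1,25.2,-27.6,-0.6,0,0,0.5],[-1,25,-27.8,-0.6,0,0,0.5],[-1,24.7,-28.1,-0.6,0,0,0.5],[-1,24.5,-28.3,-0.6,0,0,0.5],[-1,24.2,-28.5,-0.6,-0.1,0,0.5],[-1,23.9,-28.6,-0.7,0,0,0.5]]
6 rows -> [412. -30. 245.]
[[-1,14.8,-33.8,0,0,0,1.3],[-1,14,-34.1,0,0,0,1.3],[-1,13.3,-34.4,0,0,0,1.3],[-1,12.5,-34.7,0,0,0,1.4],[-1,11.6,-34.9,0,0,0,1.3],[-1,10.8,-35.2,0,0,0,1.4]]
4 rows -> [430. 120. 220.]
[[-1,10.9,-36.2,6.3,0.4,2,-6.2],[-1,14.6,-34.7,6.9,0.5,2,-6.3],[-1,18,-32.9,7.8,0.4,1.9,-6.2],[-1,21.1,-30.7,8.7,0.5,2,-6.3]]
5 rows -> [521. 200. 113.]
[[-1,20.8,-2.7,24.5,0.7,1.4,-3.4],[-1,20.3,-1.1,25,0.7,1.4,-3.4],[-1,19.7,0.4,25.5,0.7,1.4,-3.4],[-1,19.1,1.8,26,0.7,1.4,-3.4],[-1,18.2,3.3,26.5,0.6,1.3,-3.5]]
```

```bash
python3 -m crank '[[-1,26,-27,-0.6,0,0,0.5],[-1,26,-27,-0.6,0,0,0.5],[-1,26,-27,-0.6,0,0,0.5],[-1,25.5,-27.5,-0.6,0,0,0.5],[-1,25,-27.5,-0.6,0,0,0.5],[-1,25,-28,-0.6,0,0,0.5],[-1,24.5,-28,-0.6,0,0,0.5],[-1,24.5,-28.5,-0.6,0,0,0.5],[-1,24,-28.5,-0.6,0,0,0.5],[-1,24,-28.5,-0.6,0,0,0.5]]'
python3 -m crank '[[-1,15,-34,0,0,0,1.3],[-1,14,-34,0,0,0,1.3],[-1,13,-34.5,0,0,0,1.3],[-1,12.5,-34.5,0,0,0,1.3],[-1,11.5,-35,0,0,0,1.3],[-1,11,-35,0,0,0,1.3]]'
python3 - <<'E'
from h import *
G,o,t=grasp(BP,17,6,15)
plan(([430,120,220],(35,8)),(G-85*t[:,2],o))
E
```

```text
time_s: 0.93
ee_pos: [389.8, -248.3, 245.3]
tool_rot: [180.0, 0.0, 17.9]
ft_force: [0.9, -0.0, 0.4]
width: 86.7
finger_force: 0.0
time_s: 1.43
ee_pos: [411.1, -28.5, 245.3]
tool_rot: [180.0, 0.0, 10.1]
ft_force: [0.8, -0.1, 0.5]
width: 86.9
finger_force: 0.0
t 1.43 at [411.1 -28.5 245.3] q [ 40. -12. -35. 112.  -7.  77. -72.] w 86.9 F [ 0.8 -0.1  0.5]
4 rows -> [430. 120. 220.]
[[-1,11.2,-35.7,6.3,0.4,2,-6.2],[-1,14.7,-34.3,7,0.5,2,-6.2],[-1,18,-32.4,7.9,0.4,2,-6.2],[-1,21.2,-30.3,8.7,0.5,1.9,-6.3]]
5 rows -> [521. 200. 113.]
[[-1,20.8,-2.7,24.5,0.7,1.4,-3.4],[-1,20.3,-1.1,25,0.7,1.4,-3.4],[-1,19.7,0.4,25.5,0.7,1.4,-3.4],[-1,19.1,1.8,26,0.7,1.4,-3.4],[-1,18.2,3.3,26.4,0.7,1.3,-3.4]]
```

```bash
python3 -m crank '[[-1,11,-36,6,0.4,2,-6.2],[-1,15,-34,7,0.5,2,-6.2],[-1,18,-32.5,8,0.4,2,-6.2],[-1,21,-30.5,8.5,0.5,2,-6.3]]'
python3 -m crank '[[-1,21,-2.5,24.5,0.7,1.4,-3.4],[-1,20.5,-1,25,0.7,1.4,-3.4],[-1,19.5,0.5,25.5,0.7,1.4,-3.4],[-1,19,2,26,0.7,1.4,-3.4],[-1,18,3,26.5,0.7,1.4,-3.4]]'
python3 - <<'E'
from h import *
G,o,t=grasp(BP,17,6,15)
plan((G-15*t[:,2],o,20),(G,o,10))
c=get_calibration("wrist");cv2.imwrite("pics/w1.png",get_image("wrist")[...,::-1])
import pickle;pickle.dump(c,open("w1.pkl","wb"))
Rr=R.from_euler('z',RK[2]).as_matrix()
d=np.array([-np.sin(np.radians(43)),0,np.cos(np.radians(43))])
for y in(0,95):
  for L in (0,50,100):print(y,L,proj("wrist",Rr@(np.array([0,y,88])+d*L)+[RK[0],RK[1],0],c).round(0))
E
```

```text
time_s: 1.77
ee_pos: [429.7, 120.4, 220.3]
tool_rot: [180.0, -8.2, 35.4]
ft_force: [1.7, -0.2, -0.9]
width: 86.8
finger_force: 0.0
time_s: 2.18
ee_pos: [521.6, 198.9, 113.0]
tool_rot: [180.0, -15.2, 52.6]
ft_force: [0.0, -0.3, -0.1]
width: 86.8
finger_force: 0.0
t 2.18 at [521.6 198.9 113. ] q [ 26.   9. -47. 114.  -3.  47. -55.] w 86.8 F [ 0.  -0.3 -0.1]
4 rows -> [532. 214.  46.]
[[-1,0,-0.3,17.5,0,-0.1,0.1],[-1,0,-0.3,17.4,0,0,0],[-1,0,-0.3,17.5,0,-0.1,0.1],[-1,0,-0.3,17.4,0,0,0]]
2 rows -> [534. 217.  31.]
[[-1,0,0,7.5,0,0,0],[-1,0,0,7.5,0,0,0]]
0 0 [[493. -32.]]
0 50 [[500. -18.]]
0 100 [[511.   4.]]
95 0 [[ 341. -113.]]
95 50 [[ 311. -120.]]
95 100 [[ 261. -130.]]
```

View pics/w1.png

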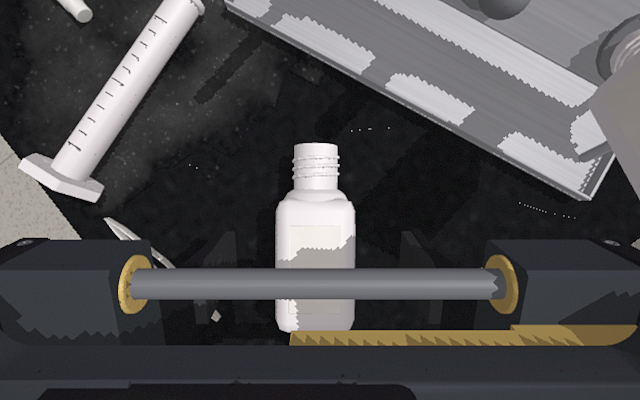

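The bottle is centred between the fingers (column about 315) and aligned with the tool. I'll grasp it.

```bash
python3 -m crank '[[-1,0,-0.3,17.5,0,0,0],[-1,0,-0.3,17.5,0,0,0],[-1,0,-0.3,17.5,0,0,0],[-1,0,-0.3,17.5,0,0,0],[-1,0,0,7.5,0,0,0],[-1,0,0,7.5,0,0,0],[-1,0,0,0,0,0,0]]'
python3 -m crank '[[1,0,0,0,0,0,0],[1,0,0,0,0,0,0],[1,0,0,0,0,0,0],[1,0,0,0,0,0,0],[1,0,0,0,0,0,0],[1,0,0,0,0,0,0]]' 25
python3 - <<'E'
from h import *
p,r,o=now();T=r.as_matrix();print(o["finger_force"])
plan((p+[-30,10,60],(52.4,15)),([440,200,300],(RK[2]*57.2958,15)),g=1)
E
```

```text
time_s: 2.82
ee_pos: [532.8, 216.5, 30.9]
tool_rot: [-179.9, -15.1, 52.4]
ft_force: [0.4, -0.5, 0.6]
width: 86.9
finger_force: 0.0
time_s: 3.32
ee_pos: [533.9, 216.4, 32.4]
tool_rot: [180.0, -15.2, 52.4]
ft_force: [-1.0, 0.2, -0.2]
width: 54.9
finger_force: 0.3
0.317476404215995
t 3.32 at [533.9 216.4  32.4] q [ 19.  18. -43. 116.   8.  37. -64.] w 54.9 F [-1.   0.2 -0.2]
2 rows -> [504. 226.  92.]
[[1,2.9,-14.9,-30.3,0,-0.1,0],[1,2.8,-15,-30.3,0,-0.1,0]]
6 rows -> [440. 200. 300.]
[[1,-0.7,-5.7,-36,-1.2,0,4.5],[1,-1.1,-4.9,-36.1,-1.2,0,4.4],[1,-1.5,-4.1,-36.2,-1.2,0,4.5],[1,-1.7,-3.2,-36.3,-1.2,0,4.4],[1,-1.9,-2.3,-36.4,-1.2,0,4.5],[1,-2.1,-1.3,-36.4,-1.2,0,4.4]]
```

```bash
python3 -m crank '[[1,0,0,0,0,0,0],[1,0,0,0,0,0,0],[1,0,0,-6,0,0,0],[1,1.5,-7.5,-15,0,0,0],[1,1.5,-7.5,-15,0,0,0],[1,1.5,-7.5,-15,0,0,0],[1,1.5,-7.5,-15,0,0,0]]' 25
python3 -m crank '[[1,-0.5,-5.5,-36,-1.2,0,4.5],[1,-1,-5,-36,-1.2,0,4.5],[1,-1.5,-4,-36,-1.2,0,4.5],[1,-1.5,-3,-36,-1.2,0,4.5],[1,-2,-2,-36,-1.2,0,4.5],[1,-2,-1,-36,-1.2,0,4.5]]'
python3 - <<'E'
from h import *
import pickle
p,r,o=now();print(o["finger_force"],o["width"],p,o["qpos"].round(0))
c=get_calibration("wrist");cv2.imwrite("pics/w2.png",get_image("wrist")[...,::-1]);pickle.dump(c,open("w2.pkl","wb"))
E
```

```text
time_s: 3.9
ee_pos: [502.1, 225.9, 97.8]
tool_rot: [-179.9, -15.2, 52.5]
ft_force: [-0.7, 0.0, -0.8]
width: 54.0
finger_force: 25.0
time_s: 4.4
ee_pos: [441.0, 196.0, 302.6]
tool_rot: [-179.9, -15.1, 24.2]
ft_force: [0.0, -0.0, -0.0]
width: 53.8
finger_force: 25.0
24.991354804951698 53.789095722387366 [440.99198765 195.98254279 302.64569395] [ 19. -17. -37. 110. -13.  69. -81.]
```

View pics/w2.png

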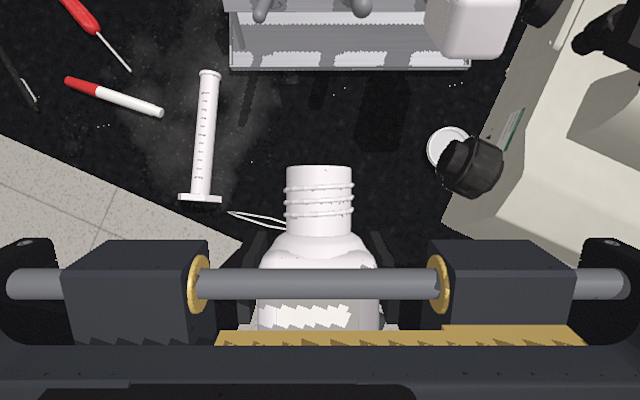

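```bash
cat > wf.py <<'E'
from h import *
import pickle
from scipy.optimize import least_squares
c=pickle.load(open("w2.pkl","rb"));print(np.linalg.inv(c["camera_from_world"])[:3,2:].round(2).tolist(),c["fx"])
d=np.array([-np.sin(np.radians(43)),0,np.cos(np.radians(43))])
K=[([0,95,88]+d*101,(260,14)),([0,0,88]+d*72,(360,9)),([-60,160,0],(230,69)),([-60,-160,0],(470,68.5)),([-60,160,17],(230,40))]
f=lambda p:np.concatenate([proj("wrist",R.from_euler('z',p[2]).apply(P)+[p[0],p[1],0],c)[0]-q for P,q in K])
print(f(RK).reshape(-1,2).round(1).tolist())
s=least_squares(f,RK,x_scale=[1,1,.01]);print(s.x.round(3),s.fun.reshape(-1,2).round(1).tolist())
g=cv2.cvtColor(cv2.imread("pics/w2.png"),cv2.COLOR_BGR2GRAY).astype(int)
for r in (3,8,12,16,20): print(r,g[r,244:284:2].tolist(),'|',g[r,330:390:3].tolist())
print(g[30:80:2,300].tolist())
E
python3 wf.py
```

```text
[[-0.02, 472.6], [-0.0, 209.92], [-1.0, 463.69]] 334.15512960169656
[[-2.0, 3.0], [1.0, -2.7], [2.2, 2.5], [-5.5, 0.2], [-1.1, 27.0]]
[6.97373e+02 2.62011e+02 3.72000e-01] [[-1.3, -6.3], [2.8, -5.3], [3.1, -6.4], [-4.9, 5.4], [-0.2, 17.7]]
3 [150, 150, 151, 143, 114, 117, 116, 129, 140, 143, 141, 135, 121, 93, 85, 112, 113, 107, 81, 113] | [149, 118, 115, 116, 102, 86, 89, 73, 106, 125, 140, 166, 150, 141, 143, 146, 146, 147, 146, 147]
8 [147, 147, 148, 150, 109, 110, 132, 140, 142, 142, 134, 123, 95, 91, 96, 99, 103, 108, 118, 113] | [147, 119, 114, 113, 114, 116, 114, 88, 86, 107, 118, 124, 126, 122, 134, 146, 145, 145, 146, 145]
12 [174, 174, 175, 175, 143, 131, 146, 169, 163, 144, 128, 98, 169, 178, 177, 177, 177, 178, 178, 179] | [187, 189, 189, 190, 190, 189, 190, 197, 70, 83, 95, 102, 102, 84, 194, 189, 190, 190, 191, 191]
16 [195, 194, 194, 196, 141, 112, 127, 138, 135, 131, 117, 176, 196, 194, 194, 194, 194, 193, 194, 194] | [201, 202, 202, 203, 203, 204, 204, 204, 203, 60, 72, 70, 108, 211, 208, 208, 209, 208, 209, 210]
20 [191, 192, 192, 193, 202, 83, 88, 98, 100, 92, 98, 198, 192, 192, 193, 193, 193, 194, 194, 194] | [203, 204, 204, 206, 204, 206, 206, 206, 208, 207, 209, 208, 206, 208, 207, 208, 209, 208, 208, 208]
[128, 127, 129, 128, 127, 128, 127, 128, 128, 129, 122, 176, 204, 202, 202, 199, 198, 197, 172, 100, 66, 20, 21, 19, 28]
```

```bash
sed -i 's/^K=.*/K=[([0,95,88]+d*99,(259.5,15)),([0,0,88]+d*70,(362,7)),([-60,160,17],(229.5,69)),([-60,-160,17],(470,68.5))]/; /^g=/,$d' wf.py; python3 wf.py
```

```text
[[-0.02, 472.6], [-0.0, 209.92], [-1.0, 463.69]] 334.15512960169656
[[-1.2, 1.3], [-1.2, -1.3], [-0.6, -2.0], [0.0, -4.4]]
[6.92234e+02 2.62850e+02 4.16000e-01] [[-0.4, 1.7], [-0.1, 0.7], [0.1, -2.5], [0.7, -1.0]]
```

```bash
cat >> h.py <<'E'
RK=[692.4,263.5,.42]
Rr=R.from_euler('z',RK[2]).as_matrix();HD=np.degrees(RK[2])
dl=np.array([-np.sin(np.radians(43)),0,np.cos(np.radians(43))]);D=Rr@dl
def peg(y,L): return Rr@(np.array([0,y,88.])+dl*L)+[RK[0],RK[1],0]
def mouth_in_tool(vp,p0,h,th):
    Rm,c=pose(*vp);m=tool(h,th).T@(c+Rm[:,2]*(65 if vp is BP else 85)-p0);m[1]=0;return m
MB=mouth_in_tool(BP,np.array([533.4,216.5,31.5]),52.4,15)
def hangB(L,off=(0,0,0)): return peg(0,L)-tool(HD,-32)@(MB+np.array(off)),(HD,-32)
E
python3 - <<'E'
from h import *
print(MB,pose(*BP)[1]);plan(hangB(160)+(30,),hangB(105)+(20,),g=1,wmax=6)
c=get_calibration("wrist");p,r,o=now();print(proj("wrist",p+r.apply(MB),c))
E
```

```text
[45.70159833  0.         16.90444918] [523.4 203.4  27. ]
t 4.45 at [441.8 198.9 308.5] q [ 18. -17. -36. 110. -13.  69. -81.] w 54.0 F [0.9 0.1 4.1]
8 rows -> [566. 207. 244.]
[[1,11.8,5.5,11.7,0,-5.9,0],[1,13,5.5,10.4,0,-5.9,0],[1,14,5.5,9,0,-5.9,0],[1,14.8,5.5,7.5,0,-6,0.1],[1,15.5,5.5,6,0,-5.9,0],[1,16.1,5.4,4.3,0,-6,0.1],[1,16.4,5.4,2.6,0,-5.9,0.1],[1,16.6,5.4,0.9,-0.1,-6,0]]
3 rows -> [600. 222. 203.]
[[1,17.7,0,4.8,0,0,0],[1,17.7,0,4.7,0,0,0],[1,17.7,0,4.8,0,0,0]]
[[318.41205255 160.8794466 ]]
```

```bash
python3 -m crank '[[1,12,5.5,11.5,0,-6,0],[1,13,5.5,10.5,0,-6,0],[1,14,5.5,9,0,-6,0],[1,15,5.5,7.5,0,-6,0],[1,15.5,5.5,6,0,-6,0],[1,16,5.5,4.5,0,-6,0],[1,16.5,5.5,2.5,0,-6,0],[1,16.5,5.5,1,0,-5.5,0]]'
python3 - <<'E'
from h import *
plan(hangB(105)+(20,),g=1,wmax=6);print(now()[2]["tool_rot"])
E
```

```text
time_s: 5.12
ee_pos: [564.5, 207.7, 234.7]
tool_rot: [-179.8, 32.5, 24.9]
ft_force: [0.2, -0.3, -0.3]
width: 54.1
finger_force: 25.0
t 5.12 at [564.5 207.7 234.7] q [  -1.   43.  -41.   61.   20.  116. -103.] w 54.1 F [ 0.2 -0.3 -0.3]
3 rows -> [600. 222. 203.]
[[1,16.3,0.6,2,0.1,0.2,0.2],[1,16.3,0.5,2,0.1,0.1,0.2],[1,16.4,0.5,2.1,0,0.2,0.3]]
[-179.80900002   32.48492226   24.8897035 ]
```

```bash
python3 -m crank '[[1,16.5,0.5,2,0,0.2,-0.2],[1,16.5,0.5,2,0,0.2,-0.2],[1,16.5,0.5,2,0,0.2,-0.3],[1,0,0,0,0,0,0]]'
python3 - <<'E'
from h import *
import pickle
plan(hangB(105)+(20,),g=1,wmax=6);print(now()[2]["tool_rot"])
c=get_calibration("wrist");pickle.dump(c,open("w3.pkl","wb"));cv2.imwrite("pics/w3.png",get_image("wrist")[...,::-1])
p,r,o=now();print(proj("wrist",[p+r.apply(MB),peg(0,80),peg(0,0),peg(95,105),peg(95,0)],c).round(1).tolist())
E
```

```text
time_s: 5.45
ee_pos: [599.8, 223.4, 200.6]
tool_rot: [-179.3, 31.8, 25.8]
ft_force: [-0.9, 0.5, -0.9]
width: 53.4
finger_force: 25.0
t 5.45 at [599.8 223.4 200.6] q [  -4.   49.  -40.   56.   22.  115. -102.] w 53.4 F [-0.9  0.5 -0.9]
1 rows -> [600. 222. 203.]
[[1,-1.9,1.1,-2.1,0.2,-0.2,1.5]]
[-179.29627512   31.75935931   25.80780136]
[[318.5, 163.5], [324.4, 112.9], [328.4, -53.3], [127.2, 159.5], [130.7, -59.4]]
```

View pics/w3.png

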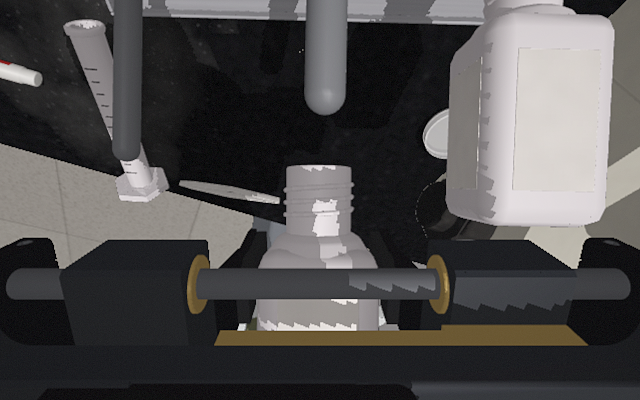

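The thick peg's tip is at (324,115) and the bottle's mouth at (318,165), both within 2 px of prediction. The thin peg's tip at (126,160) matches as well. I'll check depth from the apparent widths.

```bash
cat > dep.py <<'E'
from h import *
import pickle
c=pickle.load(open("w3.pkl","rb"));T=np.array(c["camera_from_world"]);g=cv2.cvtColor(cv2.imread("pics/w3.png"),cv2.COLOR_BGR2GRAY).astype(float)
def edges(row,a,b):
    l=cv2.GaussianBlur(g,(1,5),0)[row,a:b];gr=np.abs(np.diff(l));m=(b-a)//2
    def sub(s,o): i=int(s.argmax());w=s[max(i-1,0):i+2];return a+o+max(i-1,0)+.5+(w*np.arange(len(w))).sum()/w.sum()
    return sub(gr[:m],0),sub(gr[m:],m)
def pred(y,rad,row):  # axis point at row, tangent half widths
    Ls=np.linspace(0,100,500);P=np.array([peg(y,L) for L in Ls]);q=proj("wrist",P,c);i=abs(q[:,1]-row).argmin();dz=(T@np.r_[P[i],1])[2];x=(T@np.r_[P[i],1])[0]
    a=np.arctan2(x,dz);h=np.arcsin(rad/np.hypot(x,dz));return c["fx"]*np.tan(a-h)+c["cx"],c["fx"]*np.tan(a+h)+c["cx"],dz,Ls[i]
for row in(40,60,80,95):
    print(row,np.round(edges(row,290,360),1),np.round(pred(0,10,row),1),'|',np.round(edges(row,105,150),1),np.round(pred(95,6,row),1))
p,r,o=now();print("mouth depth",(T@np.r_[p+r.apply(MB),1])[2])
for row in(168,175,180): print(np.round(edges(row,270,370),1))
E
python3 dep.py
```

```text
40 [304.6 346.5] [305.5 346.9 162.   44.7] | [106.6 141.8] [114.5 143.1 161.1  47.5]
60 [304.6 346. ] [305.  346.4 162.1  54.5] | [112.8 141.6] [114.2 142.8 161.2  57.1]
80 [303.8 345.7] [304.6 345.9 162.2  64.1] | [112.6 141.3] [113.9 142.5 161.4  66.7]
95 [303.8 345. ] [304.2 345.5 162.3  71.3] | [112.3 141.2] [113.7 142.2 161.5  73.9]
mouth depth 163.41755968723726
[285.9 350.5]
[285.7 350.8]
[285.7 350.8]
```

```bash
python3 -m crank '[[1,-1,0.6,-1.4,0.1,-0.1,0.5],[1,-1,0.5,-1.3,0.1,-0.1,0.5],[1,0,0,0,0,0,0]]'
python3 -m crank '[[1,8.7,0,2.3,0,0,0],[1,8.7,0,2.3,0,0,0],[1,7,0,1.9,0,0,0],[1,5,0,1.3,0,0,0],[1,5,0,1.3,0,0,0]]'
python3 - <<'E'
from h import *
p,r,o=now();m=p+r.apply(MB);print("mouth in peg frame L",(m-peg(0,0))@D,"resid",Rr.T@(m-peg(0,(m-peg(0,0))@D)),o["tool_rot"],o["qpos"].round(0),o["ft_force"],o["ft_torque"])
E
```

```text
time_s: 5.75
ee_pos: [599.6, 221.1, 209.9]
tool_rot: [-179.9, 31.7, 24.4]
ft_force: [-0.4, -0.3, -0.3]
width: 54.1
finger_force: 25.0
time_s: 6.17
ee_pos: [621.9, 232.0, 180.9]
tool_rot: [-179.8, 31.8, 24.6]
ft_force: [0.8, 0.4, -0.4]
width: 54.0
finger_force: 25.0
mouth in peg frame L 72.1113176223081 resid [1.86247349 0.26635993 1.73678463] [-179.8171769    31.84319682   24.55081478] [  -6.   52.  -38.   52.   23.  115. -102.] [ 0.78314495  0.41777186 -0.43811717] [ 0.2834242  -0.62504829 -0.02295429]
```

```bash
cat >> h.py <<'E'
def chk(M=MB,y=0):
    p,r,o=now();m=p+r.apply(M);L=(m-peg(y,0))@D;e=Rr.T@(m-peg(y,L));print("t",round(o["time_s"],2),"L",L.round(1),"up-perp",round(e@[.731,0,.682],1),"lat",e[1].round(1),"rot",o["tool_rot"].round(1),"q6",o["qpos"][5].round(1),"F",o["ft_force"].round(1),"M",o["ft_torque"].round(2),"w",round(o["width"],1))
E
python3 -m crank '[[1,0,0,0,0,0,0],[1,0,0,0,0,0,0]]' >/dev/null; python3 -c "
from h import *
chk();get_image('wrist');chk();import cv2
c=get_calibration('wrist');cv2.imwrite('pics/w4.png',get_image('wrist')[...,::-1])"
sed 's/w3/w4/' dep.py > dep2.py
python3 - <<'E'
import cv2;a=cv2.imread('pics/w4.png');print(a.shape)
E
```

```text
t 6.33 L 72.7 up-perp 2.7 lat 0.3 rot [-179.8   31.8   24.6] q6 115.4 F [ 0.3  0.2 -0.8] M [ 0.22 -0.7  -0.02] w 53.7
t 6.38 L 73.1 up-perp 3.1 lat 0.3 rot [-179.8   31.8   24.6] q6 115.4 F [ 0.  -0.3  0.6] M [ 0.31 -0.62  0.03] w 53.7
(400, 640, 3)
```

```bash
python3 -m crank '[[1,4.8,0,2.3,0,0,0],[1,4.8,0,1.3,0,0,0],[1,4.8,0,1.3,0,0,0],[1,0,0,0,0,0,0]]'; python3 -c "
from h import *
chk()"
```

```text
time_s: 6.77
ee_pos: [630.7, 235.9, 169.0]
tool_rot: [-179.8, 31.8, 24.5]
ft_force: [-1.1, 0.0, -1.1]
width: 53.4
finger_force: 25.0
t 6.77 L 56.8 up-perp 1.4 lat 0.2 rot [-179.8   31.8   24.5] q6 115.3 F [-1.1  0.  -1.1] M [ 0.29 -0.66 -0.03] w 53.4
```

```bash
python3 -m crank '[[1,6,0,1.6,0,0,0],[1,6,0,1.6,0,0,0],[1,6,0,1.6,0,0,0],[1,6,0,1.6,0,0,0],[1,0,0,0,0,0,0]]'; python3 -c "
from h import *
chk()"
```

```text
time_s: 7.18
ee_pos: [646.2, 243.2, 150.4]
tool_rot: [-179.8, 31.9, 24.5]
ft_force: [0.2, 0.6, -1.4]
width: 53.6
finger_force: 25.0
t 7.18 L 31.5 up-perp 1.2 lat 0.6 rot [-179.8   31.9   24.5] q6 115.4 F [ 0.2  0.6 -1.4] M [ 0.3  -0.69 -0.02] w 53.6
```

```bash
python3 -m crank '[[1,6,0,1.6,0,0,0],[1,6,0,1.6,0,0,0],[1,6,0,1.6,0,0,0],[1,3.9,0,1,0,0,0],[1,0,0,0,0,0,0]]'; python3 -c "
from h import *
chk()"
```

```text
time_s: 7.6
ee_pos: [660.2, 249.6, 134.4]
tool_rot: [-179.8, 31.8, 24.6]
ft_force: [-0.5, -0.1, -0.9]
width: 53.7
finger_force: 25.0
t 7.6 L 9.3 up-perp 1.7 lat 0.8 rot [-179.8   31.8   24.6] q6 115.7 F [-0.5 -0.1 -0.9] M [ 0.29 -0.63  0.05] w 53.7
```

```bash
python3 -m crank '[[1,2.9,0,0.8,0,0,0],[1,2.9,0,0.8,0,0,0],[1,0,0,0,0,0,0]]'|grep -A1 -e ft_ ; python3 -m crank '[[1,1.9,0,0.5,0,0,0],[1,0,0,0,0,0,0]]'|grep ft_;python3 -m crank '[[1,1.9,0,0.5,0,0,0],[1,0,0,0,0,0,0]]'|grep ft_; python3 -c "
from h import *
chk()"
```

```text
ft_force: [0.3, 0.3, -1.5]
width: 53.7
ft_force: [0.1, 0.4, -0.5]
ft_force: [0.6, 0.4, -1.1]
t 8.18 L 0.3 up-perp 2.5 lat 0.5 rot [-179.8   31.8   24.5] q6 115.9 F [ 0.6  0.4 -1.1] M [ 0.34 -0.66 -0.02] w 53.6
```

```bash
for i in 1; do python3 -m crank '[[1,1.5,0,0.4,0,0,0],[1,0,0,0,0,0,0]]'|grep ft_;python3 -m crank '[[1,1.5,0,0.4,0,0,0],[1,0,0,0,0,0,0]]'|grep ft_; python3 -m crank '[[1,1.5,0,0.4,0,0,0],[1,0,0,0,0,0,0]]'|grep ft_; done; python3 -c "
from h import *
chk()"
```

```text
ft_force: [-0.2, 0.3, -0.8]
ft_force: [0.6, -0.7, 0.1]
ft_force: [-3.8, -2.6, 4.5]
t 8.68 L -2.6 up-perp 2.6 lat 0.6 rot [-179.8   31.9   24.6] q6 116.2 F [-3.8 -2.6  4.5] M [-0.32  0.6   0.08] w 53.9
```

```bash
python3 -m crank '[[0.1,0,0,0,0,0,0],[-0.2,0,0,0,0,0,0],[-0.6,0,0,0,0,0,0],[-0.7,0,0,0,0,0,0],[-0.7,0,0,0,0,0,0],[-0.7,0,0,0,0,0,0]]'; python3 -m crank '[[-0.7,-2,0,-6,0,0,0],[-0.7,-4,0,-10,0,0,0],[-0.7,-8,0,-15,0,0,0],[-0.7,-10,0,-17,0,0,0],[-0.7,-15,0,-25,0,0,0],[-0.7,-16,0,-26,0,0,0]]'
python3 - <<'E'
from h import *
G,o,t=grasp(CP,-45,4,38)
print(G,o); plan(([520,230,330],(24,0)),([400,330,220],(21,25)),(G-85*t[:,2],o))
cv2.imwrite("pics/top1.png",get_image("top")[...,::-1])
E
```

```text
time_s: 9.18
ee_pos: [669.5, 253.6, 124.8]
tool_rot: [-179.8, 31.7, 24.5]
ft_force: [-0.2, -0.1, 0.6]
width: 71.0
finger_force: 0.0
time_s: 9.68
ee_pos: [657.9, 249.9, 190.2]
tool_rot: [179.9, 31.9, 24.7]
ft_force: [0.2, 1.6, -1.1]
width: 73.9
finger_force: 0.0
[434.63351833 361.30663847  25.57140662] (np.float64(20.22541016811806), 38)
t 9.68 at [657.9 249.9 190.2] q [-27.  54.  10.  41.  -5. 118. -85.] w 73.9 F [ 0.2  1.6 -1.1]
5 rows -> [520. 230. 330.]
[[-1,-37.5,-7.9,-9.6,0.1,6.4,0.1],[-1,-36.1,-7.9,-13.8,0,6.4,0.1],[-1,-34.4,-7.8,-17.7,0,6.4,0.2],[-1,-32.3,-7.7,-21.4,0.1,6.3,0.2],[-1,-29.7,-7.5,-24.8,0.1,6.4,0.1]]
5 rows -> [400. 330. 220.]
[[-1,-13.8,-28,22,-0.1,5,0.6],[-1,-16,-27.9,20.7,-0.1,5,0.6],[-1,-18,-27.8,19.1,-0.2,5,0.6],[-1,-19.8,-27.6,17.4,-0.1,5,0.6],[-1,-21.6,-27.4,15.5,-0.2,5,0.5]]
4 rows -> [386. 343.  93.]
[[-1,-15.5,-4.4,27.9,-0.1,3.2,0.2],[-1,-17,-4.4,27,-0.1,3.3,0.2],[-1,-18.6,-4.4,26,-0.1,3.2,0.1],[-1,-20,-4.4,25,-0.1,3.3,0.2]]
```

```bash
python3 -m crank '[[-0.7,-20,0,-22,0,4,0],[-0.7,-18,0,-26,0,4,0],[-0.7,-14,0,-28,0,4,0]]'
python3 - <<'E'
from h import *
G,o,t=grasp(CP,-45,4,38)
print(G,o); plan(([520,230,330],(24,0)),([400,330,220],(21,25)),(G-85*t[:,2],o))
E
```

```text
time_s: 9.98
ee_pos: [648.2, 245.2, 285.1]
tool_rot: [179.9, 19.6, 24.7]
ft_force: [-0.0, 0.1, 0.5]
width: 74.1
finger_force: 0.0
[434.63351833 361.30663847  25.57140662] (np.float64(20.22541016811806), 38)
t 9.98 at [648.2 245.2 285.1] q [-28.  40.   9.  50.  -4. 110. -86.] w 74.1 F [-0.   0.1  0.5]
4 rows -> [520. 230. 330.]
[[-1,-32.7,-9.9,-0.3,0.1,4.9,0.2],[-1,-32.6,-9.8,-3.1,0.1,4.9,0.2],[-1,-32.2,-9.7,-5.8,0,4.9,0.1],[-1,-31.7,-9.7,-8.5,0.1,4.9,0.2]]
5 rows -> [400. 330. 220.]
[[-1,-13.8,-28,22,-0.1,5,0.6],[-1,-15.9,-27.9,20.7,-0.1,5,0.6],[-1,-18,-27.8,19.1,-0.2,5,0.6],[-1,-19.8,-27.6,17.4,-0.1,5,0.6],[-1,-21.6,-27.4,15.5,-0.2,5,0.5]]
4 rows -> [386. 343.  93.]
[[-1,-15.4,-4.4,28,-0.1,3.3,0.2],[-1,-17.1,-4.4,27,-0.1,3.2,0.2],[-1,-18.5,-4.4,26,-0.1,3.3,0.1],[-1,-20,-4.4,24.9,-0.1,3.2,0.2]]
```

```bash
python3 -m crank '[[-1,-32.5,-10,0,0,5,0.2],[-1,-32.5,-10,-3,0,5,0.2],[-1,-32,-10,-6,0,5,0.1],[-1,-31.5,-9.5,-8.5,0,5,0.1]]'
python3 -m crank '[[-1,-14,-28,22,-0.1,5,0.6],[-1,-16,-28,20.5,-0.1,5,0.6],[-1,-18,-28,19,-0.1,5,0.6],[-1,-20,-27.5,17.5,-0.1,5,0.6],[-1,-21.5,-27.5,15.5,-0.1,4,0.5]]'
python3 - <<'E'
from h import *
G,o,t=grasp(CP,-38,4,30)
print(G,o); plan((G-80*t[:,2],o),(G-15*t[:,2],o,20),(G,o,8))
E
```

```text
time_s: 10.32
ee_pos: [522.5, 231.2, 331.1]
tool_rot: [179.8, -0.3, 24.2]
ft_force: [0.3, -0.6, 2.4]
width: 85.8
finger_force: 0.0
time_s: 10.73
ee_pos: [401.4, 331.2, 220.1]
tool_rot: [-180.0, -24.3, 21.2]
ft_force: [1.3, -0.3, 0.5]
width: 87.1
finger_force: 0.0
[440.9687514  363.64074087  24.92577739] (np.float64(20.22541016811806), 30)
t 10.73 at [401.4 331.2 220.1] q [ -42.  -12.   -7.  121.   13.   50. -125.] w 87.1 F [ 1.3 -0.3  0.5]
4 rows -> [403. 350.  94.]
[[-1,-11,-4.1,29.6,-0.1,1.4,0.2],[-1,-11.7,-4.2,29.3,-0.1,1.4,0.2],[-1,-12.5,-4.2,29,-0.1,1.4,0.2],[-1,-13.2,-4.1,28.6,-0.2,1.5,0.3]]
4 rows -> [434. 361.  38.]
[[-1,0,0,16.3,0,0,0],[-1,0,0,16.2,0,0,0],[-1,0,0,16.3,0,0,0],[-1,0,0,16.2,0,0,0]]
2 rows -> [441. 364.  25.]
[[-1,0,0,7.5,0,0,0],[-1,0,0,7.5,0,0,0]]
```

```bash
python3 -m crank '[[-1,-11,-4,29.5,-0.1,1.4,0.2],[-1,-12,-4,29,-0.1,1.4,0.2],[-1,-12.5,-4,29,-0.1,1.4,0.2],[-1,-13,-4,28.5,-0.1,1.4,0.2],[-1,0,0,0,0,0,0]]'
python3 - <<'E'
from h import *
G,o,t=grasp(CP,-38,4,30)
plan((G-15*t[:,2],o,20),(G,o,8))
c=get_calibration("wrist");im=get_image("wrist");g=im.min(2)
Rm,C=pose(*CP)
for z in (10,25,40,55,70,84):
    q=proj("wrist",C+Rm[:,2]*z,c)[0];row=int(round(q[1]))
    if 0<=row<400:
        a=max(int(q[0])-40,0);l=np.where(g[row,a:a+80]>100)[0];print(z,q.round(1),(a+l.min(),a+l.max()) if len(l) else None)
E
```

```text
time_s: 11.15
ee_pos: [400.5, 344.7, 87.4]
tool_rot: [179.5, -29.0, 20.6]
ft_force: [-0.8, -1.4, -1.5]
width: 86.7
finger_force: 0.0
t 11.15 at [400.5 344.7  87.4] q [ -41.   -3.  -13.  132.   31.   30. -148.] w 86.7 F [-0.8 -1.4 -1.5]
4 rows -> [434. 361.  38.]
[[-1,2.1,-1,15.3,0.1,0.2,0.1],[-1,2.1,-1,15.3,0.1,0.3,0.1],[-1,1.9,-0.9,15.3,0,0.2,0.1],[-1,1.9,-1,15.3,0.1,0.3,0.1]]
2 rows -> [441. 364.  25.]
[[-1,0,0,7.5,0,0,0],[-1,0,0,7.5,0,0,0]]
10 [312.8 138.8] (np.int64(297), np.int64(329))
25 [312.9 120.8] (np.int64(297), np.int64(329))
40 [313.1 103.4] (np.int64(283), np.int64(329))
55 [313.2  86.6] (np.int64(290), np.int64(328))
70 [313.3  70.4] (np.int64(298), np.int64(328))
84 [313.4  55.7] (np.int64(296), np.int64(330))
```

```bash
python3 -m crank '[[-1,2,-1,15.5,0,0.2,0],[-1,2,-1,15.5,0,0.2,0],[-1,2,-1,15.5,0,0.2,0]]'
python3 - <<'E'
from h import *
G,o,t=grasp(CP,-38,4,30)
plan((G-15*t[:,2],o,20),(G,o,8))
E
```

```text
time_s: 11.45
ee_pos: [429.8, 358.3, 63.9]
tool_rot: [-179.9, -30.1, 20.1]
ft_force: [-0.2, 0.4, -0.6]
width: 87.2
finger_force: 0.0
t 11.45 at [429.8 358.3  63.9] q [ -48.    3.   -4.  130.   38.   26. -154.] w 87.2 F [-0.2  0.4 -0.6]
2 rows -> [434. 361.  38.]
[[-1,-4.4,-0.6,12.5,0,-0.1,-0.1],[-1,-4.4,-0.6,12.4,0,0,0]]
2 rows -> [441. 364.  25.]
[[-1,0,0,7.5,0,0,0],[-1,-0.1,0,7.5,0,0,0]]
```

```bash
python3 -m crank '[[-1,0,0,-20,0,-4.5,0],[-1,4,0,-10,0,-5,0],[-1,4,0,0,0,-4.5,0]]'
python3 - <<'E'
from h import *
G,o,t=grasp(CP,-30,4,16);print(G)
plan((G-30*t[:,2],o,20),(G,o,10))
E
```

```text
time_s: 11.7
ee_pos: [423.0, 359.5, 93.0]
tool_rot: [-179.8, -17.1, 20.4]
ft_force: [0.9, 0.0, 0.0]
width: 87.2
finger_force: 0.0
[448.036029   366.24455188  24.17576203]
t 11.7 at [423.  359.5  93. ] q [ -45.    4.   -3.  120.   12.   41. -126.] w 87.2 F [0.9 0.  0. ]
3 rows -> [440. 363.  53.]
[[-1,1.7,0.8,14.4,-0.1,-0.4,0.1],[-1,1.8,0.8,14.5,-0.1,-0.3,0],[-1,1.8,0.8,14.4,0,-0.4,0.1]]
4 rows -> [448. 366.  24.]
[[-1,0,0,7.5,0,0,0],[-1,0,0,7.5,0,0,0],[-1,0,0,7.5,0,0,0],[-1,0.1,0,7.5,0,0,0]]
```

```bash
python3 -m crank '[[-1,1.8,0.8,14.5,-0.1,-0.4,0.1],[-1,1.8,0.8,14.5,-0.1,-0.4,0.1],[-1,1.8,0.8,14.5,0,-0.4,0],[-1,0,0,7.5,0,0,0],[-1,0,0,7.5,0,0,0],[-1,0,0,7.5,0,0,0],[-1,0,0,7.5,0,0,0],[-1,0,0,0,0,0,0]]'
python3 - <<'E'
from h import *
G,o,t=grasp(CP,-30,4,16);print(G)
plan((G,o,10))
E
```

```text
time_s: 12.37
ee_pos: [448.4, 362.6, 19.1]
tool_rot: [179.7, -15.8, 20.0]
ft_force: [-3.0, -1.3, 6.7]
width: 86.9
finger_force: 3.1
[448.036029   366.24455188  24.17576203]
t 12.37 at [448.4 362.6  19.1] q [ -44.   14.   -2.  119.   14.   34. -126.] w 86.9 F [-3.  -1.3  6.7]
1 rows -> [448. 366.  24.]
[[-1,2.3,-3.5,-4.7,0.4,0.2,-0.2]]
```

```bash
python3 -m crank '[[-1,1,-1.5,-3,0,0,0],[-1,1,-1.5,-2,0,0,0],[-1,0,0,0,0,0,0],[-1,0,0,0,0,0,0]]'
python3 - <<'E'
from h import *
G,o,t=grasp(CP,-30,4,16)
plan((G,o,10))
E
```

```text
time_s: 12.7
ee_pos: [447.4, 365.3, 23.7]
tool_rot: [179.7, -15.8, 20.0]
ft_force: [-0.4, 0.8, -0.3]
width: 87.0
finger_force: 0.0
t 12.7 at [447.4 365.3  23.7] q [ -45.   13.   -2.  119.   13.   35. -127.] w 87.0 F [-0.4  0.8 -0.3]
1 rows -> [448. 366.  24.]
[[-1,1.1,-0.7,-0.2,0.4,0.2,-0.2]]
```

```bash
python3 -m crank '[[-0.5,1,-0.7,0,0.4,0.2,-0.2],[0,0,0,0,0,0,0],[0.5,0,0,0,0,0,0],[1,0,0,0,0,0,0],[1,0,0,0,0,0,0],[1,0,0,0,0,0,0],[1,0,0,0,0,0,0],[1,0,0,0,0,0,0]]' 25
python3 -m crank '[[1,0,0,0,0,0,0],[1,0,0,0,0,0,0]]'
python3 - <<'E'
from h import *
p,r,o=now();print(p,o["tool_rot"],o["width"])
plan((p+[-5,5,60],(20.2,16),15),([400,330,340],(24.3,0),30),g=1)
E
```

```text
time_s: 13.37
ee_pos: [448.0, 365.9, 23.6]
tool_rot: [-180.0, -16.0, 20.2]
ft_force: [0.1, 0.3, -0.9]
width: 41.5
finger_force: 0.0
time_s: 13.53
ee_pos: [448.0, 365.9, 23.7]
tool_rot: [-180.0, -16.0, 20.2]
ft_force: [-0.1, 1.0, 0.4]
width: 28.5
finger_force: 0.0
[448.04064959 365.90081017  23.65166646] [-179.99375739  -15.96493612   20.20556615] 28.51848203957647
t 13.53 at [448.  365.9  23.7] q [ -44.   13.   -2.  119.   13.   34. -126.] w 28.5 F [-0.1  1.   0.4]
5 rows -> [443. 371.  84.]
[[1,2.7,-1.3,-11.7,0,0,0],[1,2.7,-1.3,-11.7,0,0,0],[1,2.8,-1.3,-11.7,0,0,0],[1,2.7,-1.3,-11.7,0,0,0],[1,2.8,-1.2,-11.7,0,0,0]]
9 rows -> [400. 330. 340.]
[[1,2,2.6,-29.1,0.1,-1.8,-0.5],[1,1.1,2.6,-29.1,0.1,-1.8,-0.4],[1,0.1,2.5,-29.1,0.1,-1.8,-0.5],[1,-0.8,2.5,-29.1,0,-1.8,-0.4],[1,-1.7,2.5,-29.1,0.1,-1.8,-0.5],[1,-2.7,2.4,-29,0,-1.7,-0.4],[1,-3.5,2.3,-28.9,0.1,-1.8,-0.5],[1,-4.5,2.3,-28.8,0,-1.7,-0.4],[1,-5.3,2.2,-28.7,0.1,-1.8,-0.5]]
```

```bash
python3 -m crank '[[1,0,0,0,0,0,0],[1,0,0,0,0,0,0],[1,0,0,0,0,0,0]]'
python3 -m crank '[[1,1.5,0,-6,0,0,0],[1,2.7,-1,-12,0,0,0],[1,2.7,-1,-12,0,0,0],[1,2.7,-1,-12,0,0,0],[1,2.7,-1,-12,0,0,0],[1,2.7,-1,-12,0,0,0]]'
cat >> h.py <<'E'
MC=mouth_in_tool(CP,np.array([448.0,365.9,23.7]),20.2,16)
TF=16+np.degrees(.07)-47
def hangC(L): return peg(95,L)-tool(HD+.4,TF)@MC,(HD+.4,TF)
E
python3 - <<'E'
from h import *
print(MC,TF)
plan(([425,345,300],(23,0)),hangC(165)+(30,),hangC(130)+(20,),g=1,wmax=6)
E
```

```text
time_s: 13.78
ee_pos: [448.0, 365.9, 23.6]
tool_rot: [-180.0, -16.0, 20.2]
ft_force: [0.0, -0.1, 0.4]
width: 23.6
finger_force: 25.0
time_s: 14.28
ee_pos: [442.7, 369.2, 92.2]
tool_rot: [-180.0, -16.0, 20.2]
ft_force: [0.8, 0.5, -0.6]
width: 23.6
finger_force: 25.0
[107.23274606   0.          40.78233094] -26.989295434084237
t 14.28 at [442.7 369.2  92.2] q [ -44.    7.   -3.  116.   11.   43. -124.] w 23.6 F [ 0.8  0.5 -0.6]
6 rows -> [425. 345. 300.]
[[1,5.5,2.8,-34.4,0.1,-2.7,-0.5],[1,3.9,2.7,-34.7,0.1,-2.7,-0.5],[1,2.2,2.7,-34.8,0,-2.6,-0.4],[1,0.6,2.7,-34.9,0.1,-2.7,-0.5],[1,-1,2.7,-34.9,0,-2.6,-0.4],[1,-2.7,2.7,-34.8,0.1,-2.7,-0.5]]
5 rows -> [481. 272. 294.]
[[1,4.6,17.7,1.3,-0.1,-5.4,-0.3],[1,4.6,17.7,0.8,-0.1,-5.4,-0.3],[1,4.6,17.8,0.5,0,-5.4,-0.3],[1,4.5,17.8,0,-0.1,-5.4,-0.3],[1,4.4,17.8,-0.4,0,-5.4,-0.2]]
2 rows -> [503. 282. 268.]
[[1,16.4,0.1,6,0,0,0],[1,16.5,0.1,6,0,0,0]]
```

```bash
python3 -m crank '[[1,5.5,3,-34.5,0,-2.7,-0.5],[1,4,3,-34.5,0,-2.7,-0.5],[1,2,3,-35,0,-2.7,-0.5],[1,0.5,3,-35,0,-2.7,-0.5],[1,-1,3,-35,0,-2.7,-0.5],[1,-2.5,3,-35,0,-2.7,-0.5]]'
python3 -m crank '[[1,4.5,18,1.5,-0.1,-5.4,-0.3],[1,4.5,18,1,-0.1,-5.4,-0.3],[1,4.5,18,0.5,0,-5.4,-0.3],[1,4.5,18,0,0,-5.4,-0.3],[1,4.5,18,0,0,-5.4,-0.3],[1,0,0,0,0,0,0]]'
python3 - <<'E'
from h import *
plan(hangC(130)+(20,),g=1,wmax=6);chk(MC,95)
E
```

```text
time_s: 14.78
ee_pos: [425.2, 343.7, 302.3]
tool_rot: [179.6, 0.3, 23.2]
ft_force: [0.8, 0.7, -0.3]
width: 23.7
finger_force: 25.0
time_s: 15.28
ee_pos: [485.4, 266.4, 287.2]
tool_rot: [179.4, 27.9, 24.0]
ft_force: [0.7, -1.2, -2.3]
width: 23.7
finger_force: 25.0
t 15.28 at [485.4 266.4 287.2] q [-33.  27.   4.  71.  -4. 110. -95.] w 23.7 F [ 0.7 -1.2 -2.3]
2 rows -> [503. 282. 268.]
[[1,14.2,-3.8,3.2,0.2,0.5,-0.2],[1,14.2,-3.6,3.4,0.2,0.4,-0.2]]
t 15.28 L 159.1 up-perp -5.0 lat -8.5 rot [179.4  27.9  24. ] q6 110.0 F [ 0.7 -1.2 -2.3] M [ 0.22 -0.69  0.01] w 23.7
```

```bash
python3 -m crank '[[1,14,-3.7,3.3,0.2,0.5,-0.2],[1,14,-3.7,3.3,0.2,0.4,-0.2],[1,0,0,0,0,0,0],[1,0,0,0,0,0,0]]'
cat > see.py <<'E'
from h import *
import sys
plan(hangC(128)+(20,),g=1,wmax=6);chk(MC,95)
c=get_calibration("wrist");im=get_image("wrist")[...,::-1];p,r,o=now();cv2.imwrite(f"pics/{sys.argv[1]}.png",im)
m=p+r.apply(MC);ax=r.apply([np.cos(np.radians(20)),0,np.sin(np.radians(20))])
print("mouth",proj("wrist",m,c).round(1),"tube -60",proj("wrist",m-60*ax,c).round(1),"tip",proj("wrist",peg(95,105),c).round(1),"base",proj("wrist",peg(95,20),c).round(1))
g=cv2.GaussianBlur(cv2.cvtColor(im,cv2.COLOR_BGR2GRAY),(1,3),0).astype(float);gr=np.abs(np.diff(g,axis=1))
def ed(row,cc,w):
    a=max(int(cc-w),0);s=gr[row,a:int(cc+w)];m=len(s)//2;return a+.5+s[:m].argmax(),a+.5+m+s[m:].argmax()
T=np.array(c["camera_from_world"])
for L in(45,65,85,95):
    q=proj("wrist",peg(95,L),c)[0]
    if 0<q[1]<400:
        z=(T@np.r_[peg(95,L),1])[2];print("peg",L,q.round(1),"edges",ed(int(round(q[1])),q[0],24),"pred hw",round(c["fx"]*6/z,1),"z",round(z))
for k in(3,10,30,50,70):
    P=m-k*ax;q=proj("wrist",P,c)[0];z=(T@np.r_[P,1])[2]
    if 0<q[1]<400:print("cyl",k,q.round(1),"edges",ed(int(round(q[1])),q[0],60),"hw",round(c["fx"]*(14 if k<5 else 12)/z,1),"z",round(z))
E
python3 see.py w5
```

```text
time_s: 15.62
ee_pos: [497.9, 287.8, 274.8]
tool_rot: [-179.6, 26.3, 25.1]
ft_force: [0.2, 0.2, -0.3]
width: 23.5
finger_force: 25.0
t 15.62 at [497.9 287.8 274.8] q [-33.  28.   3.  70.  -4. 108. -95.] w 23.5 F [ 0.2  0.2 -0.3]
1 rows -> [504. 283. 267.]
[[1,6.5,7.1,5.8,-0.1,-0.7,0.6]]
t 15.62 L 136.3 up-perp 4.4 lat 8.2 rot [-179.6   26.3   25.1] q6 108.1 F [ 0.2  0.2 -0.3] M [ 0.24 -0.5  -0.03] w 23.5
mouth [[319.5  32.3]] tube -60 [[319.5 149.1]] tip [[335.  -19.7]] base [[ 336.8 -165.5]]
cyl 3 [319.5  38.1] edges (np.float64(290.5), np.float64(345.5)) hw 27.6 z 169
cyl 10 [319.5  51.4] edges (np.float64(293.5), np.float64(341.5)) hw 23.7 z 169
cyl 30 [319.5  90. ] edges (np.float64(293.5), np.float64(341.5)) hw 23.9 z 168
cyl 50 [319.5 129.3] edges (np.float64(271.5), np.float64(342.5)) hw 24.1 z 166
cyl 70 [319.5 169.2] edges (np.float64(293.5), np.float64(342.5)) hw 24.3 z 165
```

View pics/w5.png

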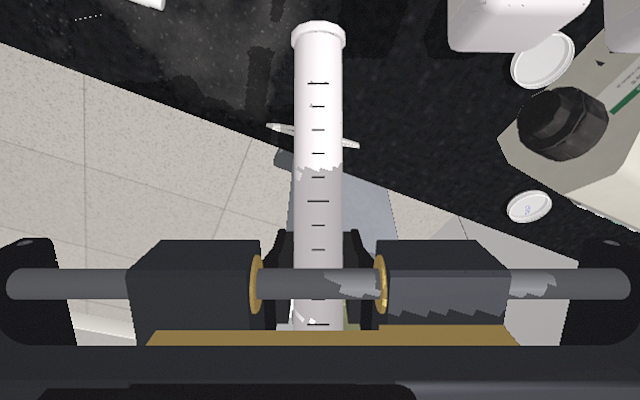

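The cylinder is gripped straight, with its tube at column 318 and its rim at row 22. The thin peg isn't in view yet.

```bash
python3 -m crank '[[1,3,3.6,2.4,0,-0.4,0.3],[1,3,3.5,2.3,0,-0.3,0.3],[1,0,0,0,0,0,0],[1,0,0,0,0,0,0],[1,0,0,0,0,0,0]]'
python3 see.py w6
```

```text
time_s: 16.08
ee_pos: [504.6, 281.1, 267.7]
tool_rot: [-180.0, 27.1, 24.3]
ft_force: [-0.6, 0.2, -0.3]
width: 23.8
finger_force: 25.0
t 16.08 at [504.6 281.1 267.7] q [-33.  29.   4.  69.  -4. 108. -95.] w 23.8 F [-0.6  0.2 -0.3]
1 rows -> [504. 283. 267.]
[[1,0.4,-1.8,1,-0.1,0.1,-0.2]]
t 16.08 L 128.7 up-perp 0.6 lat -2.0 rot [-180.    27.1   24.3] q6 108.4 F [-0.6  0.2 -0.3] M [ 0.22 -0.47 -0.02] w 23.8
mouth [[318.2  31.7]] tube -60 [[318.2 148.2]] tip [[314.7 -11.9]] base [[ 315.2 -164.3]]
cyl 3 [318.2  37.4] edges (np.float64(290.5), np.float64(345.5)) hw 27.5 z 170
cyl 10 [318.2  50.7] edges (np.float64(293.5), np.float64(341.5)) hw 23.7 z 169
cyl 30 [318.2  89.2] edges (np.float64(293.5), np.float64(342.5)) hw 23.9 z 168
cyl 50 [318.2 128.4] edges (np.float64(293.5), np.float64(342.5)) hw 24.1 z 167
cyl 70 [318.3 168.2] edges (np.float64(293.5), np.float64(342.5)) hw 24.3 z 165
```

```bash
python3 -m crank '[[1,7,-1.1,2.5,0,0,-0.1],[1,7,-1.1,2.5,0,0,-0.1],[1,0,0,0,0,0,0],[1,0,0,0,0,0,0],[1,0,0,0,0,0,0]]'
python3 see.py w7
python3 - <<'E'
import cv2
g=cv2.cvtColor(cv2.imread("pics/w7.png"),cv2.COLOR_BGR2GRAY).astype(int)
for r in range(0,26,3): print(r,g[r,282:356:2].tolist())
E
```

```text
time_s: 16.55
ee_pos: [513.0, 287.5, 256.4]
tool_rot: [-179.9, 27.1, 24.5]
ft_force: [0.5, 1.2, 0.1]
width: 23.7
finger_force: 25.0
t 16.55 at [513.  287.5 256.4] q [-33.  31.   4.  68.  -4. 108. -95.] w 23.7 F [0.5 1.2 0.1]
1 rows -> [504. 283. 267.]
[[1,-13.8,0.5,-4.4,-0.1,0.1,0]]
t 16.55 L 113.5 up-perp 0.3 lat 0.8 rot [-179.9   27.1   24.5] q6 107.9 F [0.5 1.2 0.1] M [ 0.24 -0.51 -0.03] w 23.7
mouth [[318.6  31.8]] tube -60 [[318.6 148.4]] tip [[320.2  16.1]] base [[ 321.1 -138.4]]
cyl 3 [318.6  37.5] edges (np.float64(290.5), np.float64(345.5)) hw 27.6 z 170
cyl 10 [318.6  50.9] edges (np.float64(293.5), np.float64(341.5)) hw 23.7 z 169
cyl 30 [318.6  89.4] edges (np.float64(293.5), np.float64(341.5)) hw 23.9 z 168
cyl 50 [318.6 128.6] edges (np.float64(293.5), np.float64(342.5)) hw 24.1 z 166
cyl 70 [318.6 168.4] edges (np.float64(293.5), np.float64(342.5)) hw 24.3 z 165
0 [60, 52, 51, 45, 48, 47, 46, 47, 44, 49, 46, 44, 44, 50, 98, 114, 127, 137, 145, 152, 154, 148, 144, 139, 130, 74, 23, 20, 22, 17, 15, 16, 18, 15, 19, 17, 16]
3 [53, 50, 51, 44, 47, 45, 46, 41, 43, 48, 39, 39
[... 532 characters left out ...]
 131, 125, 85, 23, 22, 6, 12, 17, 18, 17, 17, 16, 17, 18, 18]
15 [48, 47, 46, 44, 41, 35, 36, 39, 40, 39, 28, 29, 33, 29, 27, 67, 97, 107, 117, 120, 123, 120, 115, 82, 21, 23, 23, 12, 15, 11, 15, 19, 9, 18, 19, 15, 19]
18 [47, 47, 42, 47, 40, 42, 43, 40, 42, 34, 28, 27, 27, 24, 24, 23, 26, 60, 88, 97, 97, 74, 20, 27, 25, 25, 17, 17, 19, 18, 17, 15, 15, 17, 19, 11, 18]
21 [46, 44, 44, 41, 36, 47, 43, 42, 39, 33, 22, 14, 2, 91, 202, 203, 204, 206, 207, 208, 210, 215, 208, 102, 0, 10, 5, 12, 10, 13, 16, 11, 13, 14, 20, 14, 18]
24 [48, 47, 44, 39, 40, 38, 37, 36, 35, 166, 190, 213, 217, 220, 225, 226, 228, 229, 231, 232, 232, 234, 234, 233, 233, 237, 207, 176, 17, 11, 11, 13, 15, 17, 17, 17, 12]
```

```bash
python3 -m crank '[[1,0,1.3,-0.9,0,0,0],[1,4.7,0,1.7,0,0,0],[1,4.7,0,1.7,0,0,0],[1,4.7,0,1.7,0,0,0],[1,0,0,0,0,0,0]]'|grep ft_; python3 -c "
from h import *
chk(MC,95)"
python3 -m crank '[[1,3.8,0,1.4,0,0,0],[1,3.8,0,1.4,0,0,0],[1,0,0,0,0,0,0],[1,0,0,0,0,0,0]]' |grep ft_; python3 -c "
from h import *
chk(MC,95)"
```

```text
ft_force: [-0.7, 0.1, -1.7]
t 17.02 L 97.8 up-perp 0.6 lat -0.6 rot [-179.9   27.1   24.5] q6 107.4 F [-0.7  0.1 -1.7] M [ 0.16 -0.54 -0.04] w 23.7
ft_force: [-0.3, -0.2, -0.0]
t 17.35 L 90.7 up-perp 1.1 lat -0.5 rot [-179.9   27.1   24.5] q6 107.2 F [-0.3 -0.2 -0. ] M [ 0.21 -0.53  0.03] w 23.6
```

```bash
python3 -m crank '[[1,5.6,0,2.05,0,0,0],[1,5.6,0,2.05,0,0,0],[1,5.6,0,2.05,0,0,0],[1,0,0,0,0,0,0],[1,0,0,0,0,0,0]]'|grep ft_; python3 -c "
from h import *
chk(MC,95);im=get_image('wrist')
g=cv2.cvtColor(im,cv2.COLOR_RGB2GRAY).astype(int)
for r in (2,8,14,20): print(r,g[r,282:356:2].tolist())"
```

```text
ft_force: [0.8, -0.3, -0.1]
t 17.77 L 72.5 up-perp 0.7 lat -0.4 rot [-179.9   27.1   24.5] q6 106.8 F [ 0.8 -0.3 -0.1] M [ 0.27 -0.52 -0.05] w 23.5
2 [37, 39, 38, 37, 34, 33, 31, 31, 30, 27, 29, 27, 65, 90, 103, 113, 121, 125, 128, 128, 130, 126, 120, 116, 26, 23, 26, 30, 28, 32, 36, 31, 28, 28, 12, 15, 11]
8 [37, 34, 32, 32, 32, 34, 34, 32, 29, 32, 29, 22, 63, 88, 105, 114, 121, 126, 129, 129, 129, 126, 121, 114, 46, 33, 36, 33, 33, 33, 28, 34, 27, 8, 12, 12, 13]
14 [44, 40, 40, 37, 39, 39, 31, 36, 32, 35, 27, 26, 63, 93, 106, 114, 122, 127, 130, 129, 129, 127, 120, 116, 32, 25, 27, 31, 33, 29, 27, 27, 16, 15, 17, 15, 8]
20 [42, 44, 42, 40, 37, 33, 35, 35, 33, 37, 34, 26, 58, 84, 121, 136, 141, 145, 147, 148, 148, 149, 116, 109, 22, 21, 20, 26, 20, 22, 23, 13, 7, 14, 11, 13, 17]
```

```bash
python3 -m crank '[[1,5.6,0,2.05,0,0,0],[1,5.6,0,2.05,0,0,0],[1,5.6,0,2.05,0,0,0],[1,5.6,0,2.05,0,0,0],[1,5.6,0,2.05,0,0,0],[1,0,0,0,0,0,0]]'|grep ft_; python3 -c "
from h import *
chk(MC,95)"; python3 -m crank '[[1,5.6,0,2.05,0,0,0],[1,5.6,0,2.05,0,0,0],[1,5.6,0,2.05,0,0,0],[1,0,0,0,0,0,0],[1,0,0,0,0,0,0]]'|grep ft_; python3 -c "
from h import *
chk(MC,95)"
```

```text
ft_force: [0.0, 0.0, -1.4]
t 18.32 L 41.7 up-perp 0.1 lat -0.3 rot [-179.9   27.2   24.5] q6 106.1 F [ 0.   0.  -1.4] M [ 0.21 -0.53  0.03] w 23.7
ft_force: [-0.1, 0.3, -0.0]
t 18.73 L 24.9 up-perp 0.7 lat -0.1 rot [-179.9   27.1   24.5] q6 105.8 F [-0.1  0.3 -0. ] M [ 0.25 -0.54  0.03] w 23.4
```

```bash
python3 -m crank '[[1,5.6,0,2.05,0,0,0],[1,5.6,0,2.05,0,0,0],[1,3.8,0,1.4,0,0,0],[1,0,0,0,0,0,0]]'|grep ft_; python3 -m crank '[[1,2.8,0,1,0,0,0],[1,0,0,0,0,0,0]]'|grep ft_;python3 -m crank '[[1,1.9,0,0.7,0,0,0],[1,0,0,0,0,0,0]]'|grep ft_; python3 -c "
from h import *
chk(MC,95)"
```

```text
ft_force: [-0.5, 0.4, -0.5]
ft_force: [0.8, 0.0, -0.5]
ft_force: [0.8, -0.3, -0.8]
t 19.4 L 4.2 up-perp 1.2 lat 0.1 rot [-179.9   27.1   24.5] q6 105.5 F [ 0.8 -0.3 -0.8] M [ 0.28 -0.52  0.  ] w 23.9
```

```bash
python3 -m crank '[[1,1.9,0,0.7,0,0,0],[1,0,0,0,0,0,0]]'|grep ft_; python3 -m crank '[[1,1.4,0,0.5,0,0,0],[1,0,0,0,0,0,0]]'|grep ft_;python3 -m crank '[[1,1.4,0,0.5,0,0,0],[1,0,0,0,0,0,0]]'|grep ft_; python3 -c "
from h import *
chk(MC,95)"
```

```text
ft_force: [-0.6, 0.5, -1.0]
ft_force: [-0.2, -0.0, 0.1]
ft_force: [-0.7, 0.0, -0.4]
t 19.9 L -0.7 up-perp 1.1 lat 0.1 rot [-179.9   27.1   24.5] q6 105.5 F [-0.7  0.  -0.4] M [ 0.21 -0.45 -0.06] w 23.5
```

```bash
python3 -m crank '[[1,1.2,0,0.4,0,0,0],[1,0,0,0,0,0,0]]'|grep ft_; python3 -m crank '[[1,1.2,0,0.4,0,0,0],[1,0,0,0,0,0,0]]'|grep ft_; python3 -c "
from h import *
chk(MC,95)"
```

```text
ft_force: [-3.7, -0.8, 5.3]
ft_force: [-7.0, -2.6, 6.4]
t 20.23 L -0.8 up-perp 0.7 lat 0.3 rot [-179.9   27.3   24.5] q6 105.8 F [-7.  -2.6  6.4] M [-0.62  1.35 -0.02] w 23.3
```

```bash
python3 -m crank '[[1,-0.6,0,-0.2,0,0,0],[0.3,0,0,0,0,0,0],[0,0,0,0,0,0,0],[-0.5,0,0,0,0,0,0],[-1,0,0,0,0,0,0],[-1,0,0,0,0,0,0],[-1,0,0,0,0,0,0],[-1,0,0,0,0,0,0],[-1,0,0,0,0,0,0]]'; python3 -m crank '[[-1,0,0,-5,0,0,0],[-1,0,0,-12,0,0,0],[-1,0,0,-18,0,0,0],[-1,0,0,-20,0,0,0],[-1,0,0,-25,0,0,0],[-1,0,0,-25,0,0,0]]'
python3 -c "
from h import *
plan(([560,310,380],(24,-10)),([470,330,380],(24,0)))"
```

```text
time_s: 20.98
ee_pos: [586.1, 319.5, 172.1]
tool_rot: [-179.9, 27.1, 24.5]
ft_force: [0.2, 0.5, -0.9]
width: 69.3
finger_force: 0.0
time_s: 21.48
ee_pos: [624.0, 336.4, 259.1]
tool_rot: [-179.8, 26.1, 24.5]
ft_force: [-0.6, -0.3, -0.3]
width: 86.6
finger_force: 0.0
t 21.48 at [624.  336.4 259.1] q [-31.  48.   4.  40.  -5. 118. -94.] w 86.6 F [-0.6 -0.3 -0.3]
4 rows -> [560. 310. 380.]
[[-1,-28.8,-0.7,-19.5,0,4,0.1],[-1,-27.4,-0.7,-21.5,0,4,0.1],[-1,-25.9,-0.6,-23.4,0,4.1,0.1],[-1,-24.1,-0.5,-25.1,0,4,0.2]]
3 rows -> [470. 330. 380.]
[[-1,-24.3,-18.3,4.3,0,3.3,0],[-1,-24.6,-18.3,2.9,0,3.4,0],[-1,-24.7,-18.3,1.4,0,3.3,0]]
```

```bash
python3 -m crank '[[-1,-20,0,-28,0,4,0],[-1,-24,0,-25,0,4,0],[-1,-26,0,-23,0,4,0],[-1,-25,0,-25,0,4,0],[-1,-25,-18,-5,0,3.3,0],[-1,-25,-18,0,0,3.3,0],[-1,-25,-18,0,0,3.3,0],[-1,-25,-18,0,0,0,0]]'
cat > ver.py <<'E'
from h import *
cal={n:get_calibration(n) for n in("top","side")};im={n:get_image(n)[...,::-1] for n in cal}
for n in im: cv2.imwrite(f"pics/end_{n}.png",im[n])
old={n:cv2.imread(f"pics/{n}0.png") for n in im}
Rp=np.c_[np.cross([0,1,0],-dl),[0,1,0],-dl]; U=4
for nm,parts,y,h in(("bottle",BOT,0,65),("cyl",CYL,95,85),("dry",BOT,-95,65)):
    for n in im:
        g=cv2.resize(np.ascontiguousarray(im[n]).min(2),None,fx=U,fy=U);W=(g>(120))*np.uint8(255)
        best=[]
        for L in np.arange(-10,25,2.5):
            m=np.zeros_like(W);o=Rr@(np.array([0,y,88.])+dl*(L+h))+[RK[0],RK[1],0]
            for p in parts: cv2.fillConvexPoly(m,cv2.convexHull(np.round((proj(n,p@(Rr@Rp).T+o,cal[n])+.5)*U).astype(np.int32)),255)
            near=cv2.dilate(m,np.ones((33,33)));best.append((round(1-cv2.countNonZero(W&m)/cv2.countNonZero(m),3),round(cv2.countNonZero(W&(near-m))/cv2.countNonZero(m),3),float(L)))
        best.sort(key=lambda b:b[0]+b[1]);print(nm,n,best[:3])
for n in im:  # what changed on the bench
    df=(np.abs(im[n].astype(int)-old[n]).max(2)>40).astype(np.uint8);k,_,st,ce=cv2.connectedComponentsWithStats(df)
    print(n,[(s[:5].tolist()) for s in st[1:] if s[4]>6])
o=monitor.get_obs();print(o["time_s"],o["ee_pos"],o["qpos"].round(0))
E
python3 ver.py
```

```text
time_s: 22.15
ee_pos: [451.6, 337.4, 402.5]
tool_rot: [-179.7, 0.0, 24.5]
ft_force: [0.1, 2.0, 1.1]
width: 87.2
finger_force: 0.0
bottle top [(0.035, 0.361, -5.0), (0.05, 0.351, -2.5), (0.062, 0.342, 0.0)]
bottle side [(0.001, 0.652, 2.5), (0.0, 0.653, 7.5), (0.0, 0.654, 5.0)]
cyl top [(0.03, 0.368, 2.5), (0.044, 0.356, 5.0), (0.059, 0.361, 7.5)]
cyl side [(0.004, 0.935, 2.5), (0.021, 0.941, 5.0), (0.0, 0.966, 0.0)]
dry top [(0.083, 0.3, -5.0), (0.094, 0.29, -2.5), (0.074, 0.312, -7.5)]
dry side [(0.011, 0.594, 2.5), (0.01, 0.599, 5.0), (0.016, 0.594, 0.0)]
top [[293, 138, 32, 43, 763], [262, 152, 31, 55, 694], [292, 164, 4, 9, 27], [263, 177, 4, 8, 21], [300, 188, 45, 41, 863], [109, 192, 227, 208, 24267], [206, 232, 4, 4, 12], [209, 247, 6, 5, 16], [279, 255, 6, 4, 16]]
side [[332, 0, 75, 112, 5185], [415, 0, 42, 74, 1773], [530, 0, 10, 36, 222], [571, 0, 17, 95, 617], [569, 33, 5, 3, 8], [539, 37, 6, 3, 11], [526, 38, 6, 7, 18], [545, 45, 25, 6, 71], [529, 46, 3, 7, 16], [528, 54, 3, 5, 9], [526, 69, 3, 4, 7], [525, 79, 3, 5, 11], [524, 93, 3, 4, 8], [510, 104, 41, 34, 611], [567, 104, 12, 12, 84], [350, 111, 3, 5, 12], [545, 121, 16, 14, 71], [557, 121, 21, 22, 227], [566, 126, 17, 40, 134], [517, 149, 20, 9, 64], [559, 168, 5, 5, 15], [258, 172, 69, 70, 2078], [311, 207, 47, 38, 1194], [542, 222, 13, 5, 32], [555, 230, 6, 3, 11], [577, 233, 13, 5, 46], [282, 242, 8, 3, 11], [283, 248, 8, 2, 16], [306, 256, 78, 33, 1093], [290, 266, 8, 3, 13], [291, 271, 8, 2, 13]]
22.25 [448.6726209  340.415976   402.65919123] [ -40.    6.    0.   79.   -0.   95. -105.]
```

```bash
cat > ver2.py <<'E'
from h import *
cal={n:get_calibration(n) for n in("top","side")};U=4
W={n:(cv2.resize(cv2.imread(f"pics/end_{n}.png").min(2),None,fx=U,fy=U)>(175 if n=="top" else 150))*np.uint8(255) for n in cal}
for nm,parts,y,h in(("cyl",CYL,95,85),("bottle",BOT,0,65),("dry",BOT,-95,65)):
  out=[]
  for a in np.arange(40,50,1.):
    v=np.array([-np.sin(np.radians(a)),0,np.cos(np.radians(a))]);Rp=np.c_[np.cross([0,1,0],-v),[0,1,0],-v]
    for L in np.arange(-8,14,2.):
      s=0
      for n in("top","side"):
        m=np.zeros_like(W[n]);o=Rr@(np.array([0,y,88.])+dl*L+v*h)+[RK[0],RK[1],0]
        for p in parts: cv2.fillConvexPoly(m,cv2.convexHull(np.round((proj(n,p@(Rr@Rp).T+o,cal[n])+.5)*U).astype(np.int32)),255)
        nr=cv2.dilate(m,np.ones((13,13)));s+=(cv2.countNonZero(m&~W[n])+cv2.countNonZero(W[n]&(nr-m)))/cv2.countNonZero(m)
      out.append((round(s,3),a,L))
  print(nm,sorted(out)[:4])
E
python3 ver2.py
```

```text
cyl [(0.476, np.float64(44.0), np.float64(0.0)), (0.485, np.float64(44.0), np.float64(-2.0)), (0.485, np.float64(45.0), np.float64(0.0)), (0.494, np.float64(43.0), np.float64(0.0))]
bottle [(0.372, np.float64(40.0), np.float64(-2.0)), (0.378, np.float64(40.0), np.float64(0.0)), (0.383, np.float64(41.0), np.float64(-2.0)), (0.39, np.float64(40.0), np.float64(2.0))]
dry [(0.455, np.float64(40.0), np.float64(-2.0)), (0.459, np.float64(41.0), np.float64(-2.0)), (0.46, np.float64(40.0), np.float64(-4.0)), (0.463, np.float64(41.0), np.float64(-4.0))]
```

Cylinder is at L≈0, and the bottle matches the bottle that was already drying. Both are seated, so I'm handing in.

```bash
python3 -c "
from rig import job
print(job.close_job())"
```

```text
the job is handed in; nothing more can be done
None
```

Both vessels are hung and the job is handed in at about 22 s: the bottle is on the free thick peg and the cylinder on the free thin peg, each pushed down to collar contact and confirmed seated by image fit, and the cameras showed nothing else on the bench shifted, except that in the last top view the arm hid part of the bench, so I relied on the side view there.

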